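Snap-test a pest trap on a wooden stick

ROBOT

A 6-joint arm with a two-finger parallel gripper is mounted at the origin on the work surface. World frame = base frame: x ahead of the robot, y to its left, z up, the work surface at z = 0. Lengths are in m, angles in rad, forces in N, time in s.
With the tool pointing down it reaches from about 0.325 to 0.75 m from the base axis. Payload 7.6 kg.
Tool frame: the origin (TCP) lies on the centre line of the jaws, within the pads' length; the fingertips stand 19 mm ahead of it and the grasp point (between the pads) is the TCP; z points along the fingers, y is the direction in which the jaws open and shut (so a half turn about z gives the same grasp; the last joint's range is limited). The gripper opens to 85 mm and grips with 20 to 120 N. Pads are 22 mm wide; open, the fingers measure 114 mm over their backs; the gripper's body (76 mm by 85 mm) begins 54 mm behind the grasp point. The pads swing forward as they close: fully open they stand 13 mm farther back than shut.
Start: joints at [1.258, 0.052, 1.401, -0, 1.689, -0.07], TCP at [0.126, 0.51, 0.25] pointing down, gripper open.
Joint ranges: [-2.9, 2.9], [-0.91, 2.17], [0.12, 2.37], [-1.06, 4.2], [0.26, 2.73], [-2.93, 2.93]. Speed limits (rad/s): [2.57, 2.57, 3.01, 3.14, 3.14, 3.14].

INTERFACE

Orientations are given as a unit quaternion [w, x, y, z].
In Python, from plant import env gives the robot as it stands. The module is installed in compiled form; this text tells all that it offers.
- The arm moves only by the tool send_rows, never from a script. Its argument "motion" is a list of rows, each a list of 2 entries, a list of its own where there are three numbers: the shift along the tool's x, y, z in mm, then the turn about the tool's z in rad. In form: [[[x, y, z], yaw], ...]. A call has 1 to 20 rows; each row is the pose to reach, as a shift and turn from the pose commanded when the call began, along the tool's axes at that moment; what a row does not reach only later rows make up. A row lasts 1/12 s, in which the tool goes at most 41.7 mm and 7.16 degrees, less where a joint would pass 70% of its speed; a pose out of reach is approached as far as the arm can. A call with a gripper value outside its range is refused whole. "fingers" is the closure, from 0 (fully open) to 1 (shut), set as the call begins (left out, the last holds). The fingers move at their own pace and stop on an object; "force" is the grip in N (left out, the last holds). Time passes only in rows, so rows that repeat a pose let the fingers close. It gives the time, the measured TCP pose, the force and the opening at its end, in the units of the state.
- env.observe(): the state, without advancing time (a new reading comes with each control period).
- env.snapshot(name): name is "scene" or "top" or "wrist"; returns a dict with "image" (400x640x3 uint8, blue, green, red), "range_z" (400x640 float32, m along the optical axis (not along the pixel's ray), 0 where there is no reading), "camera_matrix" (3x3 intrinsics, pixels), "extrinsics" (4x4, takes a point from camera to world coordinates). Camera axes: x right, y down, z forward; pixel columns grow to the right and rows downward; lengths in m; the calibration is good to about 2 mm. A picture is of the moment at which its call begins.
- env.finish_job(): hands the job in, once; it reports no verdict.
The state is a dict: "t": time; "joint_positions": joint angles; "dq": joint speeds; "joint_torque": joint torques, N m; "ee_pos": TCP position; "tcp_rot": TCP orientation; "contact_force": force on the tool from outside, world axes, zero at the start; "wrist_torque": the same for the moment, N m; "opening": finger opening in m.
Only numpy, scipy, OpenCV 4.12 (cv2) and the standard library are available. Lean on these libraries where they do the work, as an engineer would, in place of code of your own. Each camera call takes 0.05 s, during which the arm holds its last target.

TASK

Test-snap the big pest trap on the store-room bench: press its black handle down until the catch clicks in and holds by itself, without leaning hard on it; lay the wooden test stick in the yellow-edged groove, across under the raised jaw, and let go of it; then trip the trap by gently pressing the orange tab, so that the jaw snaps onto the stick and holds it. Leave the other things where they stand.

Things in the scene. Friction and masses are not known exactly. Their poses are not given: they have to be found in the camera images.
- trap: Trap, screwed to the bench; black base 255 x 100 x 20 mm (x -145 to +110 mm, top face 20 mm up). Origin on the bench under the striker's hinge; x runs along the trap from its handle and tab end (-x) to its jaw end (+x), y across, z up. Positions below are in this frame.
- hinge (a point): Middle of the striker's hinge axis, which runs along the trap's y 45 mm above the bench, between steel cheeks 78 mm apart over all. Behind it, at x -135 to -105 mm, stand the dark catch block and its sprung brass hook, 20 mm wide, top 60 to 105 mm above the bench.
- striker (a joint): Striker angle, rad: 0 at rest (jaw shut), grows as the handle goes down and the jaw rises (turns about the trap's -y). A spring drives it to 0: pressed from above the handle resists with 8 to 14 N all the way and springs back if let go uncaught. More than 26 N on the striker damages it. On tripping, handle and jaw fly back within 0.3 s: keep clear. On the stick it ends near 0.2 rad.
- handle (a point): Centre of the black round handle bar, 14 mm thick, 64 mm long along the trap's y, fixed to the striker's red arm 80 mm from the hinge axis. At rest at x -41, z 114 mm; it circles about the hinge: at 0.9 rad it is at x -80, z 56 mm. The 20 mm wide arm runs on 32 mm beyond it to the nose.
- nose (a point): Middle of the steel nose at the end of the red arm, 8 mm thick, 112 mm from the hinge axis. The brass hook catches it at a striker angle from 0.74 to 1.12 rad: the hook's height differs from trap to trap and is not measured. Caught, it stays by itself, back by at most 0.05 rad.
- bumper_spot (a point): Rough place of the rubber bumper under the nose, at a height that goes with the hook's. Feel of cocking: near the catch the handle force rises by up to a few N as the nose pushes the hook back (the tab dips some 0.2 rad with it); then the hook clicks over (tab back near 0); 1 to 2 mm of handle travel further the bumper adds about 6 N per mm.
- jaw_bar (a point): Centre of the jaw's steel cross bar, 8 mm thick, 48 mm long over all along the trap's y, 77 mm from the hinge axis. At rest at x 75, z 26 mm; at 0.9 rad at x 62, z 92 mm. Two side rods join its ends to the hinge.
- groove (a point): Middle of the floor of the stick's groove, on the base's top face at x 75, z 20 mm. The groove runs along the trap's y over the whole 100 mm width, 30 mm wide between two yellow ridges 6 mm high and 6 mm wide, open at both ends.
- tab (a joint): Angle of the orange release tab, rad: 0 at rest, grows as it is pressed down (turns about the trap's -y); linked to the brass hook. It trips at 0.05 to 0.25 rad with about 3 to 9 N on its pad, stops hard at 0.35 rad, and springs back lightly. More than 18 N damages it.
- tab_pad (a point): Spot to press on the upper face of the orange tab (plate 52 x 40 x 6 mm), 42 mm from the tab's hinge (which is at x -138, z 36 mm); at rest at x -180, z 39 mm. Nothing but the bench is under it.
- stick: Loose brown wooden test stick, 200 x 24 x 16 mm, 60 g. Origin at the centre of its underside, x along it, z up. It must lie flat in the groove, along the trap's y, its centre within 70 mm of the trap's middle line so that it passes under the jaw bar; either end may stick out, which leaves room to hold that end clear of the raised jaw.
- scraper: Bystander, loose: spatula-like scraper 210 mm long lying flat. Origin at the centre of its underside. Must not be moved more than 30 mm.
- tin: Bystander, loose: food tin with a red label, 74 mm wide, 110 mm tall. Origin at the centre of its underside. Must not be moved more than 30 mm.
- jar: Bystander, loose: glass jar with a yellow cap, 72 mm wide, 120 mm tall. Origin at the centre of its underside. Must not be moved more than 30 mm.
- carton: Bystander, loose: cardboard carton with a pale band, 70 x 120 x 90 mm. Origin at the centre of its underside. Must not be moved more than 30 mm.
- bait_dish: Bystander, loose: white bowl 70 mm wide, 28 mm tall. Origin at the centre of its underside. Must not be moved more than 30 mm.
- tape_roll: Bystander, loose: yellow roll 90 mm wide, 48 mm tall. Origin at the centre of its underside. Must not be moved more than 30 mm.
Mind the look-alikes: they are no part of the job. Several things look just like the stick: the one meant starts farthest from the robot's base.

How it is judged:
On the way, in this order (a step that is already met when the one before it is completed fails the run):
1. the striker is cocked and held by its catch, untouched (value of joint striker above 0.7 rad and not (contact force between striker and the fingers above 0.1 N or contact force between striker and the arm above 0.1 N)), for 0.4 s.
2. the stick lies in the groove under the raised jaw, let go (value of joint striker above 0.7 rad and x of stick in the frame of trap between 0.067 and 0.083 m and y of stick in the frame of trap between -0.07 and 0.07 m and z of stick in the frame of trap between 0.014 and 0.025 m and angle between the x axis of stick and the y axis of trap, either way round below 0.2 rad and not (contact force between stick and the fingers above 0.1 N or contact force between stick and the arm above 0.1 N)), for 0.3 s.
3. the jaw drops while the tab is being pressed by the gripper (value of joint striker below 0.6 rad and (contact force between tab and the fingers above 0.2 N or contact force between tab and the arm above 0.2 N)).
At the end, for the whole second after the job is handed in: The jaw is down on the stick and pinches it with more than 2 N (striker at 0.12 to 0.28 rad), the stick lies still in the groove, centre within 8 mm of the groove's middle line and 70 mm of the trap's, within 0.2 rad of square across (value of joint striker between 0.12 and 0.28 rad and contact force between striker and stick above 2 N and linear speed of stick below 0.02 m/s and x of stick in the frame of trap between 0.067 and 0.083 m and y of stick in the frame of trap between -0.07 and 0.07 m and z of stick in the frame of trap between 0.014 and 0.025 m and angle between the x axis of stick and the y axis of trap, either way round below 0.2 rad); the robot touches nothing.
It fails at once if more than 26 N between the robot and the striker (handle, arm or jaw) (contact force between striker and the fingers above 26 N or contact force between striker and the arm above 26 N).
It fails at once if more than 18 N on the release tab (contact force between tab and the fingers above 18 N or contact force between tab and the arm above 18 N).
It fails at once if one of the bystanders moved more than 30 mm (distance of any of scraper, tin, jar, carton, bait_dish, tape_roll from where it was at the start of the episode above 0.03 m).
It also fails if it takes over 72 s, if anything falls off the work surface, if the arm or the gripper's body presses on something with over 40 N, if the wrist force passes 120 N, or if a joint passes its speed limit or range.

## Working session

There is one attempt and no reset: what is moved stays moved. The work goes in short steps, Python scripts to look and compute and a tool call to move; the robot and the scene stay as the last step left them, time stands still between calls to the robot, and variables do not carry over. Pictures are saved under pics/ and viewed, and the job is handed in when it is done.

Besides the shell and the picture viewer there is one more tool, called after ">>>" as name([rows], argument=value, ...), one row to a line, values as JSON. send_rows: Moves the arm, as the interface text tells. Its arguments: {"type":"object","properties":{"motion":{"type":"array","items":{"type":"array"}},"fingers":{"type":"number"},"force":{"type":"number"}},"required":["motion"]}

```bash
ls; mkdir -p pics; python3 - <<'E'
from plant import env
import cv2,numpy as np,pickle
print(env.observe())
for n in ["scene","top","wrist"]:
    s=env.snapshot(n); cv2.imwrite(f"pics/{n}0.png",s["image"]); pickle.dump(s,open(f"{n}0.pkl","wb"))
    print(n,np.round(s["camera_matrix"],1).tolist(),np.round(s["extrinsics"],3).tolist())
E
```

```text
pics
{'t': 0.0, 'joint_positions': array([ 1.25767808e+00,  5.28256544e-02,  1.40176593e+00,  2.44806096e-05,
        1.68859121e+00, -7.02940870e-02]), 'dq': array([-0.00036703, -0.00024717,  0.00180402, -0.00141446, -0.00016812,
        0.0004873 ]), 'joint_torque': array([-6.84819661e-04, -3.81657636e+01, -3.60188591e+01, -1.01674143e-04,
        5.99076709e-03, -1.45979476e-05]), 'ee_pos': array([0.12611534, 0.50933779, 0.24945742]), 'tcp_rot': array([-1.63422130e-04,  1.21112556e-01,  9.92638462e-01, -7.78189961e-04]), 'contact_force': array([0.35861933, 0.47044397, 0.18674434]), 'wrist_torque': array([-0.00036836, -0.04693294,  0.00879281]), 'opening': 0.08525824224735346}
scene [[394.2, 0.0, 310.1], [0.0, 394.2, 197.6], [0.0, 0.0, 1.0]] [[-0.795, 0.394, -0.46, 1.009], [0.606, 0.492, -0.625, 0.678], [-0.02, -0.776, -0.63, 0.823], [0.0, 0.0, 0.0, 1.0]]
top [[397.1, 0.0, 319.6], [0.0, 397.1, 197.3], [0.0, 0.0, 1.0]] [[-0.005, -0.999, 0.039, 0.44], [-1.0, 0.004, -0.008, -0.029], [0.008, -0.039, -0.999, 1.276], [0.0, 0.0, 0.0, 1.0]]
wrist [[357.9, 0.0, 314.8], [0.0, 357.9, 195.3], [0.0, 0.0, 1.0]] [[0.24, 0.933, 0.267, 0.058], [0.971, -0.231, -0.067, 0.525], [-0.001, 0.275, -0.961, 0.373], [0.0, 0.0, 0.0, 1.0]]
```

View pics/scene0.png

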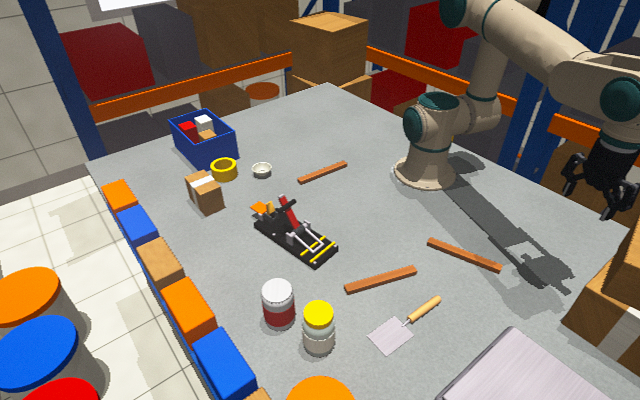

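View pics/top0.png

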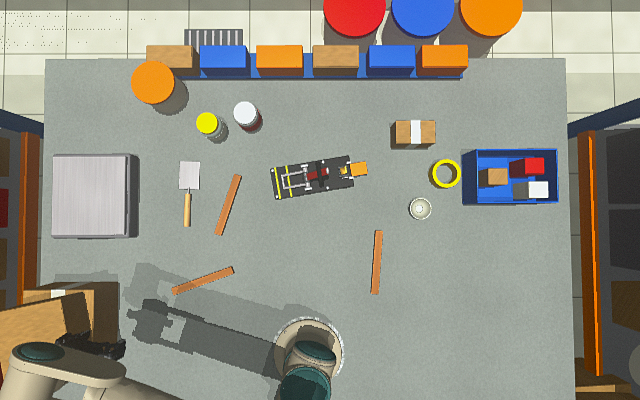

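```bash
cat > h.py <<'E'
import numpy as np,cv2,pickle
def cloud(s):
    z=s["range_z"].astype(float);K=s["camera_matrix"];E=s["extrinsics"]
    v,u=np.mgrid[0:z.shape[0],0:z.shape[1]]
    p=np.stack([(u-K[0,2])*z/K[0,0],(v-K[1,2])*z/K[1,1],z],-1)
    w=p@E[:3,:3].T+E[:3,3]; w[z<=0]=np.nan
    return w
def proj(s,P):
    E=np.linalg.inv(s["extrinsics"]);K=s["camera_matrix"]
    c=np.asarray(P)@E[:3,:3].T+E[:3,3]; q=c@K.T; return q[...,:2]/q[...,2:]
E
python3 - <<'E'
from h import *
for n in ["top","scene"]:
    s=pickle.load(open(n+"0.pkl","rb")); w=cloud(s); im=s["image"]
    hsv=cv2.cvtColor(im,cv2.COLOR_BGR2HSV)
    reg=(w[...,2]>0.004)&(w[...,2]<0.2)&(w[...,0]>0.2)&(w[...,0]<0.85)&(abs(w[...,1])<0.5)
    nb,l,st,c=cv2.connectedComponentsWithStats(reg.astype(np.uint8))
    for i in range(1,nb):
        if st[i,4]<60: continue
        P=w[l==i]; r=cv2.minAreaRect(P[:,:2].astype(np.float32))
        print(n,np.round(c[i]),st[i,4],"rect",np.round(r[0],3),np.round(r[1],3),round(r[2],1),"z",np.round(np.percentile(P[:,2],[5,50,95]),3),np.median(hsv[l==i],0))
s=pickle.load(open("top0.pkl","rb"));im=s["image"]
cv2.imwrite("pics/trapzoom.png",cv2.resize(im[140:215,255:380],None,fx=6,fy=6,interpolation=cv2.INTER_CUBIC))
E
```

```text
top [160.  91.] 1526 rect [0.806 0.444] [0.088 0.112] 0.0 z [0.021 0.12  0.125] [ 18. 224. 241.]
top [247. 116.] 656 rect [0.737 0.193] [0.097 0.072] 89.5 z [0.019 0.107 0.113] [ 90.   6. 242.]
top [211. 127.] 660 rect [0.706 0.308] [0.106 0.071] 84.0 z [0.024 0.116 0.122] [ 30.  214.  233.5]
top [412. 134.] 1179 rect [ 0.683 -0.341] [0.074 0.148] 1.8 z [0.022 0.089 0.093] [ 18. 132. 203.]
top [470. 177.] 754 rect [ 0.547 -0.497] [0.159 0.005] 0.0 z [0.009 0.068 0.118] [111. 113.  83.]
top [315. 177.] 2732 rect [ 0.557 -0.037] [0.108 0.302] 10.2 z [0.016 0.021 0.117] [38. 13. 83.]
top [445. 174.] 511 rect [ 0.561 -0.433] [0.09 0.09] 38.1 z [0.009 0.045 0.051] [ 28. 227. 223.]
top [227. 205.] 534 rect [0.472 0.254] [0.033 0.208] 71.4 z [0.007 0.015 0.02 ] [ 14. 162. 205.]
top [187. 209.] 227 rect [0.461 0.384] [0.127 0.026] 1.1 z [0.006 0.017 0.022] [ 18. 124. 232.]
top [420. 208.] 353 rect [ 0.452 -0.357] [0.068 0.066] 89.5 z [0.005 0.016 0.029] [ 34.  33. 205.]
top [377. 260.] 482 rect [ 0.291 -0.222] [0.032 0.184] 84.6 z [0.009 0.016 0.02 ] [ 14. 165. 208.]
top [204. 280.] 476 rect
[... 376 characters left out ...]
 212.]
scene [293. 232.] 2856 rect [ 0.562 -0.039] [0.104 0.307] 9.3 z [0.011 0.02  0.115] [24. 20. 55.]
scene [464. 254.] 642 rect [0.233 0.33 ] [0.031 0.199] 18.8 z [0.006 0.013 0.016] [ 13. 180. 199.]
scene [380. 279.] 723 rect [0.473 0.253] [0.029 0.2  ] 72.6 z [0.006 0.014 0.017] [ 13. 175. 214.]
scene [278. 304.] 1469 rect [0.744 0.185] [0.071 0.071] 15.9 z [0.015 0.095 0.11 ] [  8.   7. 145.]
scene [423. 309.] 347 rect [0.465 0.382] [0.019 0.122] 89.0 z [0.007 0.016 0.02 ] [ 20. 125. 244.]
scene [319. 328.] 1617 rect [0.712 0.294] [0.068 0.068] 7.1 z [0.015 0.094 0.12 ] [ 29.  38. 169.]
scene [321. 389.] 1162 rect [0.803 0.419] [0.042 0.11 ] 52.0 z [0.119 0.121 0.123] [ 18. 255. 252.]
```

View pics/trapzoom.png

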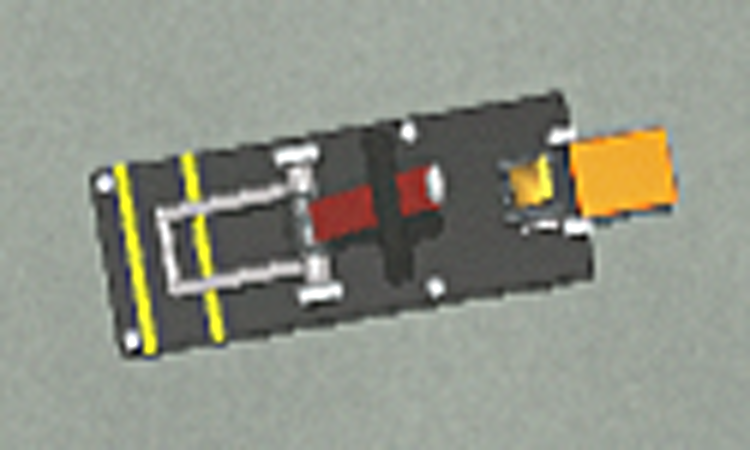

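```bash
python3 - <<'E'
from h import *
def ax(r):
    b=cv2.boxPoints(r); e=b[1]-b[0]; f=b[2]-b[1]
    L=e if np.hypot(*e)>np.hypot(*f) else f
    return np.degrees(np.arctan2(L[1],L[0]))
for n in ["top","scene"]:
    s=pickle.load(open(n+"0.pkl","rb")); w=cloud(s); im=s["image"]
    hsv=cv2.cvtColor(im,cv2.COLOR_BGR2HSV)
    reg=(abs(w[...,0]-.557)<.1)&(abs(w[...,1]+.037)<.2)&(w[...,2]>.015)&(w[...,2]<.032)
    org=(hsv[...,0]>10)&(hsv[...,0]<22)&(hsv[...,1]>150)
    yel=(hsv[...,0]>=25)&(hsv[...,0]<35)&(hsv[...,1]>150)
    base=reg&~org
    nb,l,st,c=cv2.connectedComponentsWithStats(base.astype(np.uint8)); i=1+st[1:,4].argmax()
    P=w[l==i]; r=cv2.minAreaRect(P[:,:2].astype(np.float32)); print(n,"base",r,ax(r))
    zz=(abs(w[...,0]-.557)<.12)&(abs(w[...,1]+.037)<.2)&(w[...,2]>.01)
    Y=w[zz&yel&(w[...,2]<.035)]; r=cv2.minAreaRect(Y[:,:2].astype(np.float32)); print("yellow",r,ax(r),np.median(Y[:,:3],0))
    T=w[zz&org&(w[...,2]<.05)]; r=cv2.minAreaRect(T[:,:2].astype(np.float32)); print("tab",r,ax(r),np.median(T,0))
    rr=(abs(w[...,0]-.473)<.1)&(abs(w[...,1]-.253)<.12)&(w[...,2]>.008)
    r=cv2.minAreaRect(w[rr][:,:2].astype(np.float32));print("stick",r,ax(r))
E
```

```text
top base ((0.5537130236625671, -0.014291182160377502), (0.0999942347407341, 0.2541399300098419), 9.535080909729004) -80.46493
yellow ((0.5382376909255981, 0.07632462680339813), (0.09718581289052963, 0.0419655367732048), 9.407135963439941) 9.407135 [0.5392724  0.08809115 0.02519751]
tab ((0.5786934494972229, -0.16082337498664856), (0.03934704139828682, 0.05108974501490593), 10.949966430664062) -79.050026 [ 0.57958595 -0.16031068  0.03887177]
stick ((0.4661997854709625, 0.2879024147987366), (0.18498849868774414, 0.17094886302947998), 5.670058727264404) 5.670057
scene base ((0.5575442910194397, -0.014239698648452759), (0.10357645153999329, 0.25649797916412354), 9.358001708984375) -80.642
yellow ((0.5438188910484314, 0.07225849479436874), (0.09855344146490097, 0.047970693558454514), 9.344078063964844) 9.344076 [0.54711343 0.08586232 0.02431871]
tab ((0.5655203461647034, -0.04664762318134308), (0.08984219282865524, 0.2911214232444763), 9.712091445922852) -80.28791 [ 0.5822539  -0.15852734  0.03693754]
stick ((0.48936790227890015, 0.304741770029068), (0.1382138729095459, 0.199683278799057), 72.64369201660156) -17.356308
```

```bash
cat >> h.py <<'E'
O=np.array([.5535,.0027]); TH=np.radians(99.45)
X=np.array([np.cos(TH),np.sin(TH)]); Yv=np.array([-X[1],X[0]])
def T2W(x,y,z): return np.array([*(O+x/1000*X+y/1000*Yv),z/1000])
def W2T(p): d=np.asarray(p[:2])-O; return np.array([d@X*1000,d@Yv*1000,p[2]*1000])
from scipy.spatial.transform import Rotation as Ro
def cur(o):
    q=o["tcp_rot"]; R=Ro.from_quat([q[1],q[2],q[3],q[0]]).as_matrix(); return o["ee_pos"],R
def shift(o,target,xang=None):
    p,R=cur(o); d=R.T@(np.asarray(target)-p)*1000
    yaw=0
    if xang is not None:
        a=np.arctan2(R[1,0],R[0,0]); yaw=-((xang-a+np.pi)%(2*np.pi)-np.pi)
    return np.round(d,1),round(yaw,3)
E
python3 - <<'E'
from plant import env
from h import *
o=env.observe()
print(shift(o,T2W(-41,0,200),TH))
E
```

```text
(array([-552.9, -426.7,   50.1]), np.float64(1.163))
```

>>> send_rows([
  [[-30,-23,0],0.06],
  [[-60,-46,0],0.12],
  [[-90,-69,0],0.18],
  [[-120,-92,0],0.25],
  [[-152,-117,0],0.32],
  [[-184,-142,0],0.39],
  [[-216,-167,10],0.46],
  [[-248,-192,15],0.53],
  [[-280,-216,20],0.6],
  [[-312,-241,25],0.67],
  [[-344,-266,30],0.74],
  [[-376,-290,35],0.81],
  [[-408,-315,40],0.88],
  [[-440,-340,45],0.95],
  [[-472,-364,50],1.02],
  [[-504,-389,50],1.09],
  [[-530,-410,50],1.14],
  [[-545,-421,50],1.163],
  [[-552.9,-426.7,50],1.163],
  [[-552.9,-426.7,50],1.163],
], fingers=0.64)

```text
t: 1.82
ee_pos: [0.5607, -0.0387, 0.1996]
tcp_rot: [-0.0, 0.647, 0.763, -0.0]
contact_force: [-0.5, 0.2, 0.4]
opening: 0.0309
```

```bash
python3 - <<'E'
from plant import env
from h import *
o=env.observe(); print(o["t"],W2T(o["ee_pos"]),o["opening"],o["contact_force"],shift(o,T2W(-41,0,200),TH))
for n in ["wrist","scene"]:
    s=env.snapshot(n); im=s["image"].copy(); pickle.dump(s,open(n+"1.pkl","wb"))
    for P in [(-41,0,114),(-41,32,114),(-41,-32,114),(-57,0,141),(75,0,26),(-180,0,39),(0,39,45)]:
        u=proj(s,T2W(*P)); cv2.circle(im,tuple(int(round(a)) for a in u),2,(255,0,255),-1); print(P,u)
    if n=="scene": im=cv2.resize(im[120:300,200:400],None,fx=4,fy=4)[:600]
    cv2.imwrite(f"pics/{n}1.png",im)
E
```

```text
1.8167 [-42.00676866  -0.31448758 199.5655584 ] 0.030853971021400507 [-0.47796609  0.22608067  0.38757633] (array([ 1. , -0.3, -0.4]), np.float64(-0.001))
(-41, 0, 114) [314.69749538 207.91177398]
(-41, 32, 114) [262.56953594 207.93577756]
(-41, -32, 114) [366.85525819 207.88775669]
(-57, 0, 141) [314.63610447 250.48731751]
(75, 0, 26) [314.75104264  27.13648528]
(-180, 0, 39) [315.01798702 326.31196869]
(0, 39, 45) [264.01502389 129.36660116]
(-41, 0, 114) [287.60340293 205.26486747]
(-41, 32, 114) [295.68504311 199.84548134]
(-41, -32, 114) [279.25591074 210.86252862]
(-57, 0, 141) [283.03206483 195.33520476]
(75, 0, 26) [318.53833827 247.51795773]
(-180, 0, 39) [257.72343914 204.41802123]
(0, 39, 45) [308.42023854 223.05812342]
```

View pics/wrist1.png

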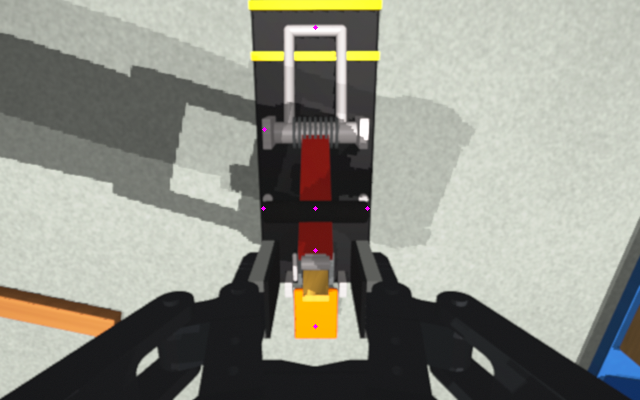

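View pics/scene1.png

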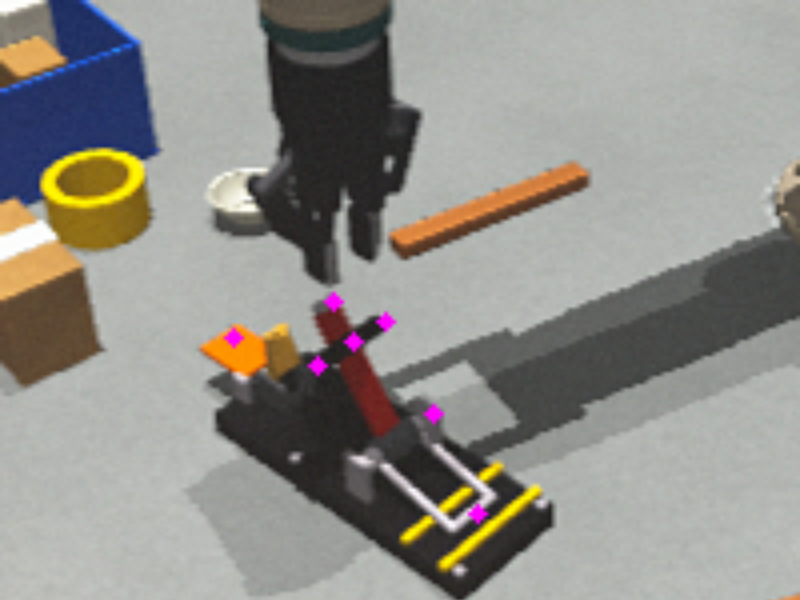

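>>> send_rows([
  [[1,-0.3,20],0],
  [[1,-0.3,40],0],
  [[1,-0.3,50],0],
  [[1,-0.3,54],0],
  [[1,-0.3,54],0],
])

```text
t: 2.33
ee_pos: [0.5592, -0.0357, 0.1457]
tcp_rot: [-0.001, 0.646, 0.763, -0.0]
contact_force: [-0.4, -0.2, -0.6]
opening: 0.0302
```

```bash
cat > look.py <<'E'
import sys
from plant import env
from h import *
o=env.observe(); print(o["t"],W2T(o["ee_pos"]).round(1),o["opening"].round(4),o["contact_force"].round(2))
for n in sys.argv[2:]:
    s=env.snapshot(n); im=s["image"]
    if n=="scene": im=cv2.resize(im[120:270,200:400],None,fx=4,fy=4)
    cv2.imwrite(f"pics/{n}{sys.argv[1]}.png",im)
E
python3 look.py 2 scene wrist
```

```text
Traceback (most recent call last):
  File "look.py", line 4, in <module>
    o=env.observe(); print(o["t"],W2T(o["ee_pos"]).round(1),o["opening"].round(4),o["contact_force"].round(2))
                                                            ^^^^^^^^^^^^^^^^^^
AttributeError: 'float' object has no attribute 'round'
```

```bash
sed -i 's/o\["opening"\].round(4)/round(o["opening"],4)/' look.py; python3 look.py 2 scene wrist
```

```text
2.3333 [-38.8   0.7 145.7] 0.0302 [-0.37 -0.23 -0.62]
```

View pics/scene2.png

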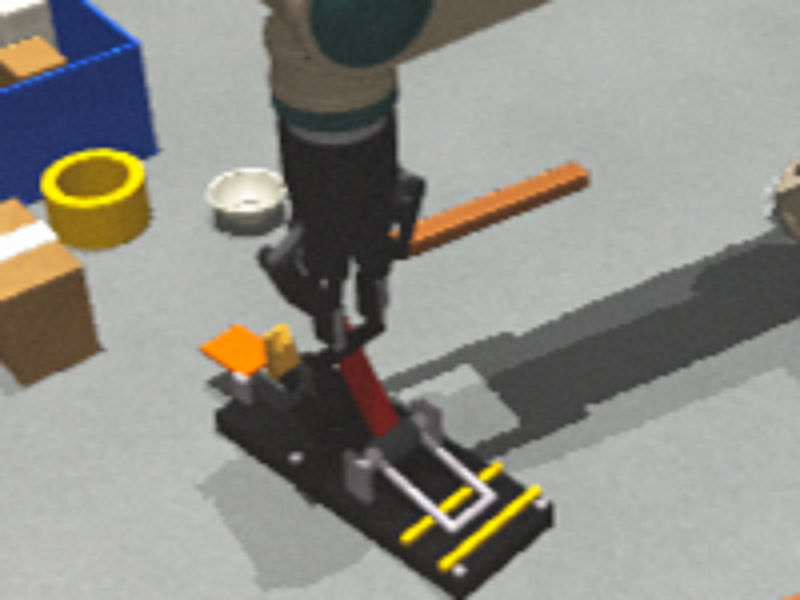

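View pics/wrist2.png

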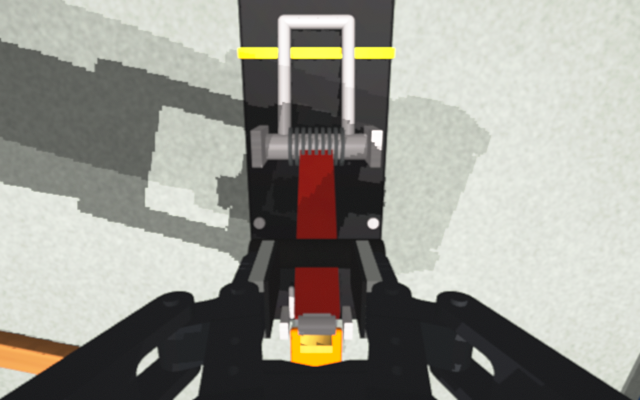

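>>> send_rows([
  [[-2,0,2],0],
  [[-2,0,4],0],
  [[-2,0,4],0],
])

```text
t: 2.68
ee_pos: [0.5602, -0.0387, 0.1424]
tcp_rot: [0.0, 0.647, 0.763, 0.0]
contact_force: [-0.1, 0.7, 0.2]
opening: 0.0305
```

>>> send_rows([
  [[0,0,1],0],
  [[0,0,2],0],
  [[0,0,2],0],
])

```text
t: 2.93
ee_pos: [0.5601, -0.0385, 0.1401]
tcp_rot: [-0.0, 0.646, 0.763, -0.0]
contact_force: [-0.8, 0.3, -0.7]
opening: 0.0307
```

>>> send_rows([
  [[0,0,1],0],
  [[0,0,2],0],
  [[0,0,2],0],
])

```text
t: 3.18
ee_pos: [0.5604, -0.0385, 0.1393]
tcp_rot: [0.0, 0.646, 0.763, 0.0]
contact_force: [-1.6, -0.3, 5.1]
opening: 0.0307
```

>>> send_rows([
  [[0,0,1],0],
  [[0,0,2],0],
  [[0,0,2],0],
])

```text
t: 3.43
ee_pos: [0.5606, -0.0392, 0.1387]
tcp_rot: [0.001, 0.647, 0.763, 0.0]
contact_force: [-5.9, -1.4, 12.1]
opening: 0.0307
```

>>> send_rows([
  [[-1.5,0,1],0],
  [[-3,0,2],0],
  [[-3,0,2],0],
])

```text
t: 3.68
ee_pos: [0.5612, -0.0425, 0.1368]
tcp_rot: [0.002, 0.647, 0.763, 0.0]
contact_force: [-6.1, -1.9, 14.5]
opening: 0.0306
```

```bash
python3 look.py 3 scene wrist
```

```text
3.6833 [-45.8  -0.2 136.8] 0.0306 [-6.06 -1.95 14.48]
```

View pics/wrist3.png

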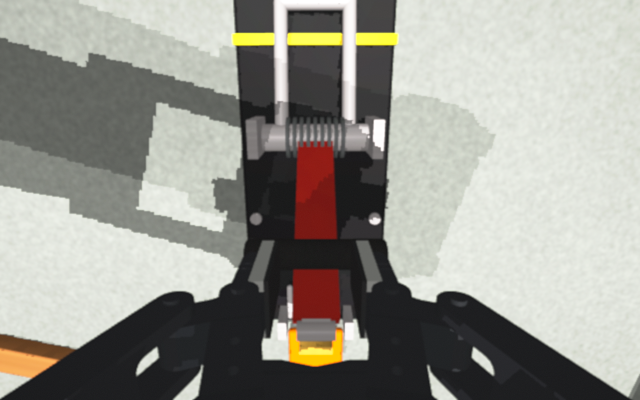

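View pics/scene3.png

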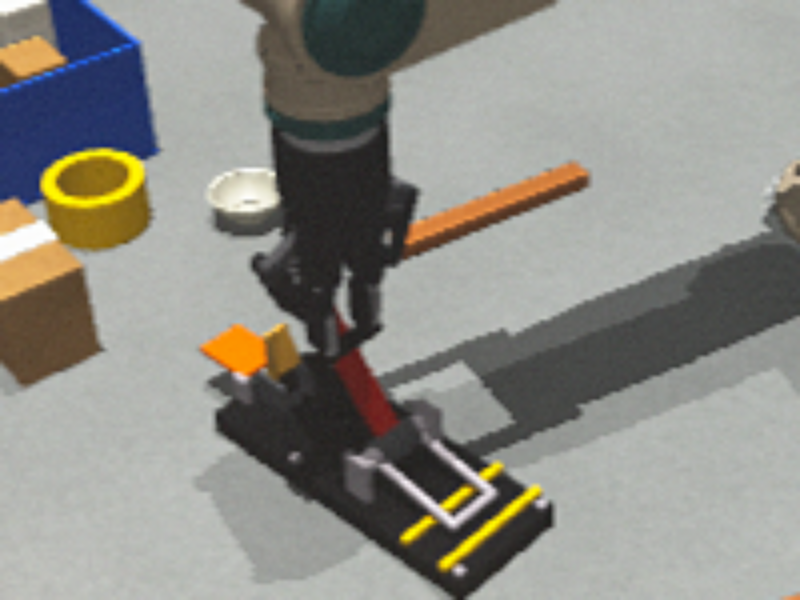

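>>> send_rows([
  [[-2,-0.3,1],0],
  [[-3.5,-0.6,2],0],
  [[-5,-0.6,3],0],
  [[-5,-0.6,3],0],
])

```text
t: 4.12
ee_pos: [0.5618, -0.0473, 0.1337]
tcp_rot: [0.002, 0.647, 0.763, 0.001]
contact_force: [-2.5, -2.1, 11.0]
opening: 0.0307
```

>>> send_rows([
  [[-1,0,1],0],
  [[-2,0,2],0],
  [[-3,0,3],0],
  [[-4,0,4],0],
  [[-5,0,5],0],
  [[-5,0,5],0],
])

```text
t: 4.62
ee_pos: [0.5628, -0.0528, 0.1293]
tcp_rot: [0.002, 0.647, 0.763, 0.0]
contact_force: [-3.9, -3.8, 13.7]
opening: 0.031
```

>>> send_rows([
  [[-1,0,1],0],
  [[-2,0,2],0],
  [[-3,0,3],0],
  [[-4,0,4],0],
  [[-4.5,0,5],0],
  [[-4.5,0,5],0],
])

```text
t: 5.12
ee_pos: [0.5637, -0.0578, 0.1247]
tcp_rot: [0.003, 0.647, 0.763, 0.0]
contact_force: [-4.5, -6.1, 15.8]
opening: 0.0308
```

```bash
python3 look.py 4 scene wrist
```

```text
5.1167 [-6.140e+01 -1.000e-01  1.247e+02] 0.0308 [-4.45 -6.13 15.8 ]
```

View pics/scene4.png

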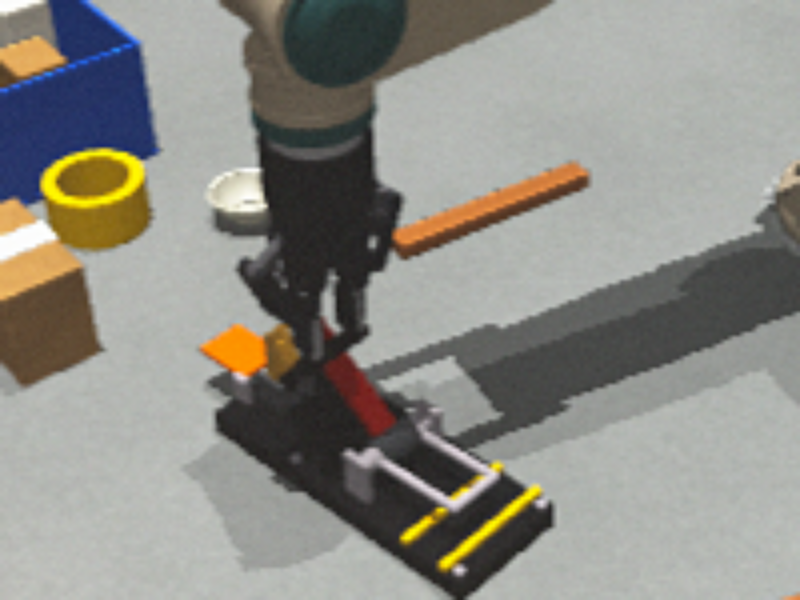

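>>> send_rows([
  [[-2,-0.3,1],0],
  [[-3,-0.5,2],0],
  [[-4,-0.5,3],0],
  [[-5,-0.5,4],0],
  [[-6,-0.5,5],0],
  [[-6,-0.5,5],0],
])

```text
t: 5.72
ee_pos: [0.5644, -0.0632, 0.1193]
tcp_rot: [0.003, 0.647, 0.763, 0.001]
contact_force: [-0.8, -3.2, 11.6]
opening: 0.0301
```

>>> send_rows([
  [[-1,0,1],0],
  [[-2,0,2],0],
  [[-3,0,3],0],
  [[-4,0,4],0],
  [[-4.5,0,5],0],
  [[-4.5,0,5],0],
])

```text
t: 6.22
ee_pos: [0.5651, -0.0674, 0.1141]
tcp_rot: [0.003, 0.647, 0.763, 0.001]
contact_force: [-0.6, -2.8, 11.5]
opening: 0.0303
```

>>> send_rows([
  [[-0.7,0,1],0],
  [[-1.4,0,2],0],
  [[-2.1,0,3],0],
  [[-2.8,0,4],0],
  [[-3.4,0,5],0],
  [[-3.4,0,5],0],
])

```text
t: 6.72
ee_pos: [0.5656, -0.0709, 0.109]
tcp_rot: [0.003, 0.647, 0.763, 0.001]
contact_force: [-1.1, -2.5, 12.0]
opening: 0.0308
```

>>> send_rows([
  [[-0.6,0,1],0],
  [[-1.2,0,2],0],
  [[-1.7,0,3],0],
  [[-2.2,0,4],0],
  [[-2.7,0,5],0],
  [[-2.7,0,5],0],
])

```text
t: 7.22
ee_pos: [0.5662, -0.0737, 0.1042]
tcp_rot: [0.003, 0.647, 0.763, 0.001]
contact_force: [-0.5, -3.0, 11.3]
opening: 0.0305
```

>>> send_rows([
  [[-0.5,0,1],0],
  [[-1.0,0,2],0],
  [[-1.5,0,3],0],
  [[-1.5,0,3],0],
])

```text
t: 7.55
ee_pos: [0.5664, -0.0753, 0.1012]
tcp_rot: [0.003, 0.647, 0.763, 0.001]
contact_force: [-1.4, -4.7, 11.9]
opening: 0.0308
```

```bash
python3 look.py 5 scene wrist
```

```text
7.55 [-7.900e+01  1.000e-01  1.012e+02] 0.0308 [-1.39 -4.65 11.87]
```

View pics/scene5.png

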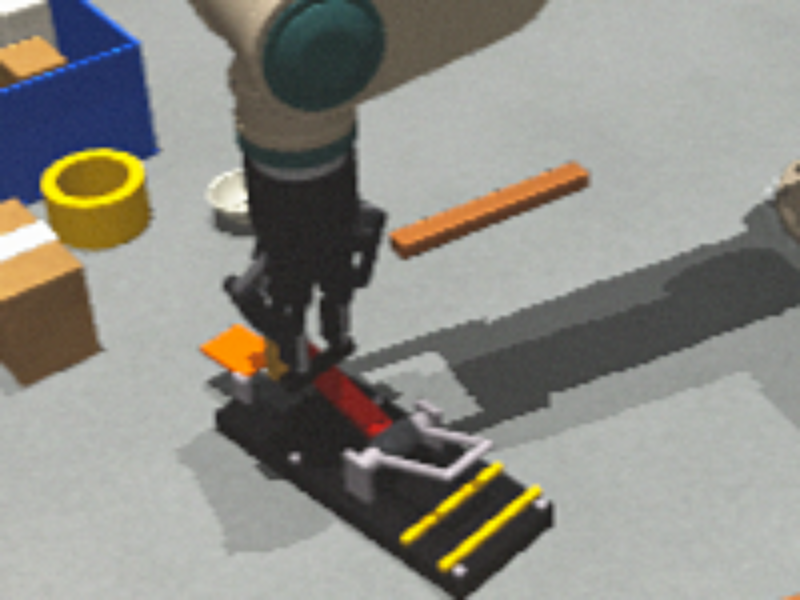

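View pics/wrist5.png

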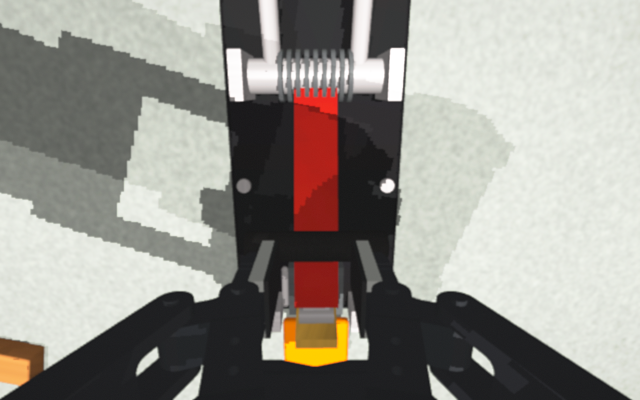

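>>> send_rows([
  [[-0.5,0,1],0],
  [[-1.2,0,2],0],
  [[-1.2,0,2],0],
])

```text
t: 7.9
ee_pos: [0.5666, -0.0763, 0.0991]
tcp_rot: [0.003, 0.647, 0.763, 0.001]
contact_force: [-2.0, -4.2, 10.8]
opening: 0.0308
```

>>> send_rows([
  [[-0.5,0,1],0],
  [[-1.0,0,2],0],
  [[-1.0,0,2],0],
])

```text
t: 8.15
ee_pos: [0.5668, -0.0773, 0.097]
tcp_rot: [0.003, 0.647, 0.763, 0.001]
contact_force: [-0.3, -2.9, 11.1]
opening: 0.0307
```

>>> send_rows([
  [[-0.4,0,1],0],
  [[-0.8,0,2],0],
  [[-0.8,0,2],0],
])

```text
t: 8.4
ee_pos: [0.5669, -0.0781, 0.0951]
tcp_rot: [0.003, 0.647, 0.763, 0.001]
contact_force: [-0.8, -3.8, 10.8]
opening: 0.0307
```

>>> send_rows([
  [[-0.3,0,0.7],0],
  [[-0.6,0,1.4],0],
  [[-0.6,0,1.4],0],
])

```text
t: 8.65
ee_pos: [0.567, -0.0786, 0.0937]
tcp_rot: [0.003, 0.647, 0.763, 0.001]
contact_force: [-1.9, -3.1, 11.5]
opening: 0.0304
```

>>> send_rows([
  [[-0.3,0,0.7],0],
  [[-0.6,0,1.4],0],
  [[-0.6,0,1.4],0],
])

```text
t: 8.9
ee_pos: [0.5671, -0.0791, 0.0925]
tcp_rot: [0.003, 0.647, 0.763, 0.001]
contact_force: [-1.5, -3.2, 11.9]
opening: 0.0305
```

>>> send_rows([
  [[-0.3,0,0.7],0],
  [[-0.5,0,1.4],0],
  [[-0.5,0,1.4],0],
])

```text
t: 9.15
ee_pos: [0.5672, -0.0796, 0.0911]
tcp_rot: [0.003, 0.647, 0.763, 0.001]
contact_force: [-2.1, -3.2, 11.8]
opening: 0.0309
```

>>> send_rows([
  [[-0.2,0,0.7],0],
  [[-0.5,0,1.4],0],
  [[-0.5,0,1.4],0],
])

```text
t: 9.4
ee_pos: [0.5673, -0.0801, 0.0897]
tcp_rot: [0.003, 0.647, 0.763, 0.001]
contact_force: [-1.2, -3.2, 11.7]
opening: 0.0309
```

```bash
python3 look.py 6 scene wrist
```

```text
9.4 [-83.9   0.   89.7] 0.0309 [-1.18 -3.23 11.71]
```

View pics/scene6.png

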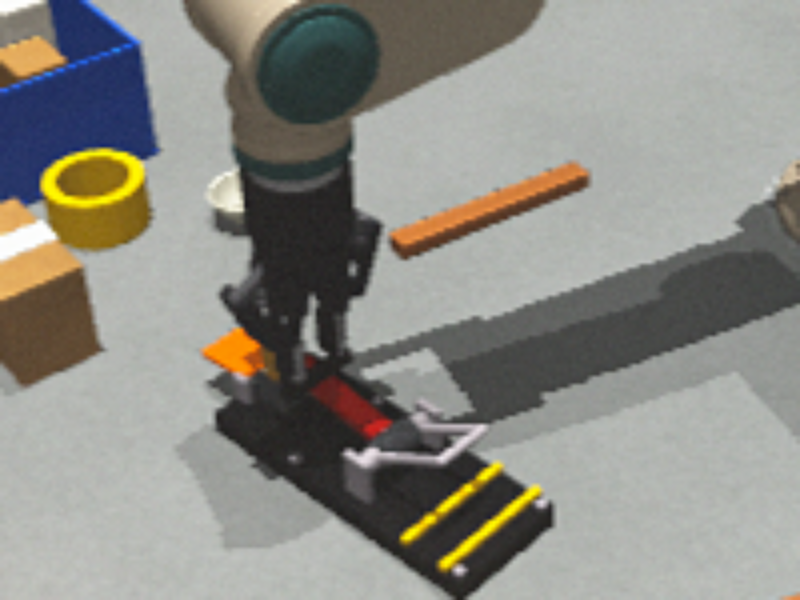

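View pics/wrist6.png

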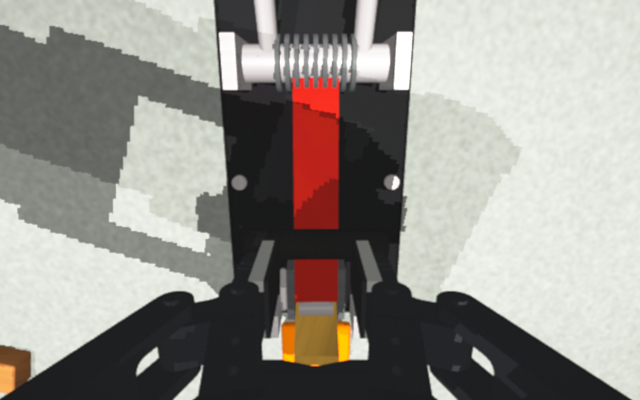

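>>> send_rows([
  [[-0.1,0,0.5],0],
  [[-0.2,0,1],0],
  [[-0.2,0,1],0],
])

```text
t: 9.75
ee_pos: [0.5673, -0.0804, 0.0888]
tcp_rot: [0.003, 0.647, 0.763, 0.001]
contact_force: [-1.7, -3.4, 13.3]
opening: 0.0309
```

>>> send_rows([
  [[-0.1,0,0.5],0],
  [[-0.2,0,1],0],
  [[-0.2,0,1],0],
])

```text
t: 10.0
ee_pos: [0.5674, -0.0806, 0.0879]
tcp_rot: [0.003, 0.647, 0.763, 0.001]
contact_force: [-2.8, -2.7, 14.5]
opening: 0.0309
```

>>> send_rows([
  [[-0.1,0,0.5],0],
  [[-0.2,0,1],0],
  [[-0.2,0,1],0],
])

```text
t: 10.25
ee_pos: [0.5675, -0.0809, 0.087]
tcp_rot: [0.003, 0.647, 0.763, 0.001]
contact_force: [-1.5, -4.2, 13.5]
opening: 0.0304
```

```bash
python3 look.py 7 scene
```

```text
10.25 [-84.8  -0.   87. ] 0.0304 [-1.46 -4.25 13.51]
```

View pics/scene7.png

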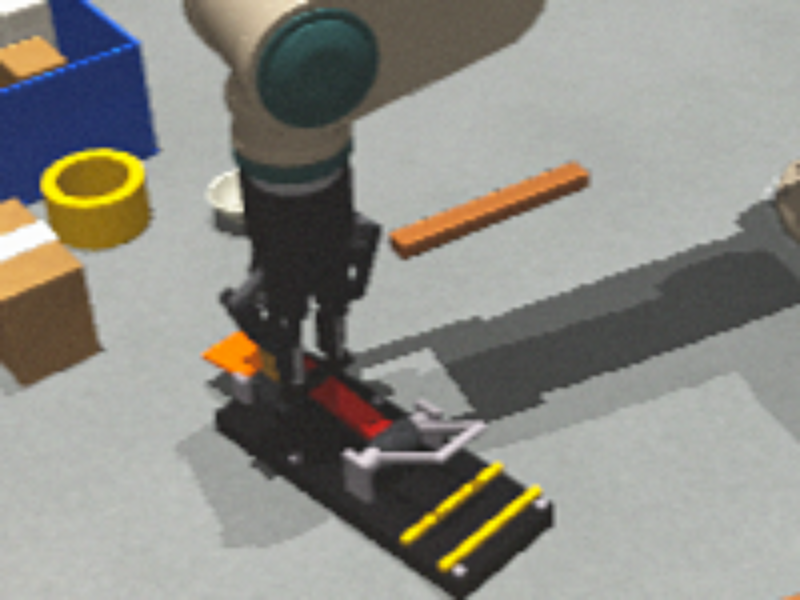

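Force is rising (hook being pushed). Continue in small steps.

>>> send_rows([
  [[-0.1,0,0.5],0],
  [[-0.2,0,1],0],
  [[-0.2,0,1],0],
])

```text
t: 10.55
ee_pos: [0.5675, -0.0812, 0.0861]
tcp_rot: [0.003, 0.647, 0.763, 0.001]
contact_force: [-2.2, -3.2, 13.5]
opening: 0.0308
```

>>> send_rows([
  [[-0.1,0,0.5],0],
  [[-0.2,0,1],0],
  [[-0.2,0,1],0],
])

```text
t: 10.8
ee_pos: [0.5675, -0.0814, 0.0851]
tcp_rot: [0.003, 0.647, 0.763, 0.001]
contact_force: [-2.8, -3.8, 14.7]
opening: 0.0309
```

```bash
python3 look.py 8 scene wrist
```

```text
10.8 [-85.3  -0.   85.1] 0.0309 [-2.84 -3.82 14.66]
```

View pics/scene8.png

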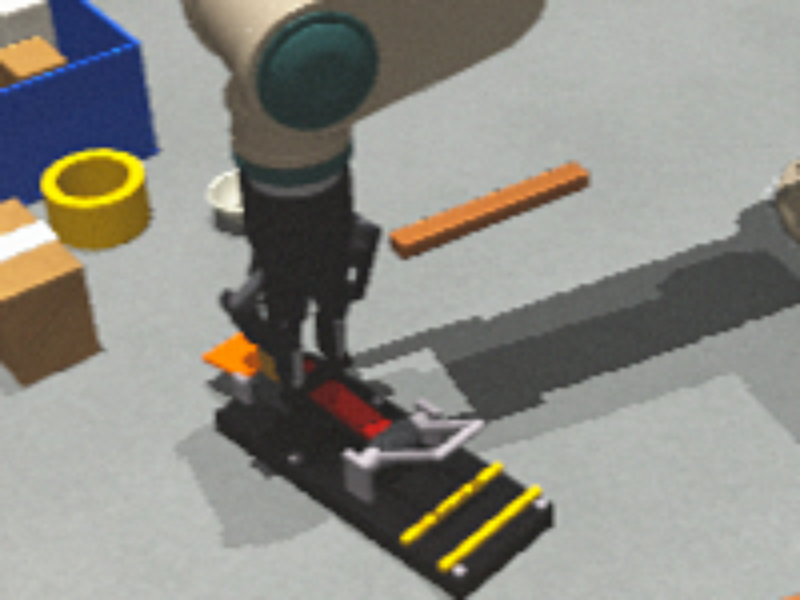

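View pics/wrist8.png

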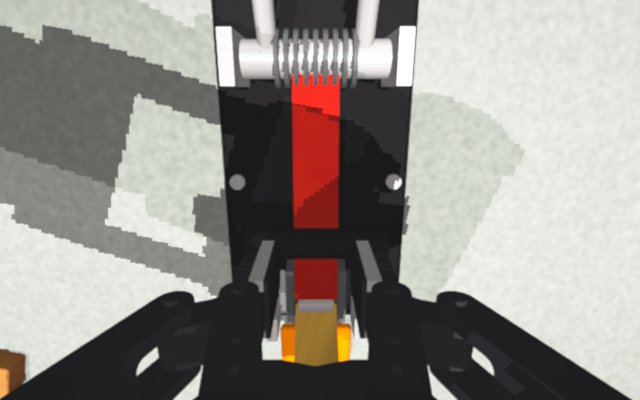

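>>> send_rows([
  [[-0.1,0,0.5],0],
  [[-0.2,0,1],0],
  [[-0.2,0,1],0],
])

```text
t: 11.15
ee_pos: [0.5676, -0.0817, 0.0841]
tcp_rot: [0.003, 0.647, 0.763, 0.0]
contact_force: [-3.0, -4.8, 13.6]
opening: 0.0307
```

>>> send_rows([
  [[-0.1,0,0.5],0],
  [[-0.2,0,1],0],
  [[-0.2,0,1],0],
])

```text
t: 11.4
ee_pos: [0.5676, -0.082, 0.0829]
tcp_rot: [0.003, 0.647, 0.763, 0.0]
contact_force: [-2.2, -4.4, 12.9]
opening: 0.0306
```

>>> send_rows([
  [[-0.1,0,0.5],0],
  [[-0.1,0,0.8],0],
  [[-0.1,0,0.8],0],
])

```text
t: 11.65
ee_pos: [0.5676, -0.0822, 0.0821]
tcp_rot: [0.003, 0.647, 0.763, 0.0]
contact_force: [-1.6, -5.8, 12.7]
opening: 0.0308
```

```bash
python3 look.py 9 scene wrist
```

```text
11.65 [-86.   -0.   82.1] 0.0308 [-1.65 -5.84 12.73]
```

View pics/wrist9.png

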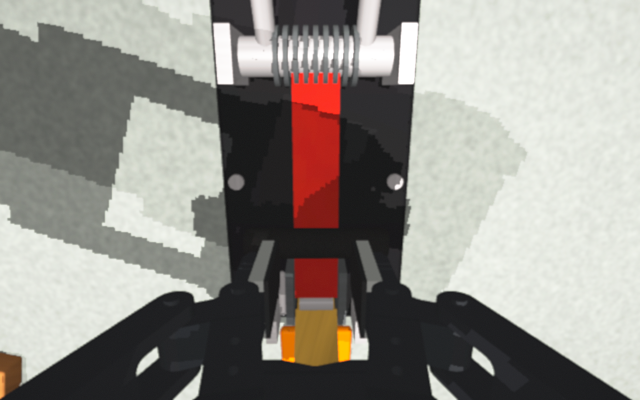

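>>> send_rows([
  [[-0.3,0,0.4],0],
  [[-0.3,0,0.8],0],
  [[-0.3,0,0.8],0],
])

```text
t: 12.0
ee_pos: [0.5676, -0.0824, 0.0811]
tcp_rot: [0.003, 0.647, 0.763, 0.0]
contact_force: [-2.3, -5.6, 11.9]
opening: 0.0309
```

>>> send_rows([
  [[-0.2,0,0.4],0],
  [[-0.2,0,0.8],0],
  [[-0.2,0,0.8],0],
])

```text
t: 12.25
ee_pos: [0.5677, -0.0826, 0.0802]
tcp_rot: [0.003, 0.647, 0.763, 0.0]
contact_force: [-1.9, -4.9, 10.1]
opening: 0.0304
```

```bash
python3 look.py 10 scene wrist
```

```text
12.25 [-86.4   0.   80.2] 0.0304 [-1.9  -4.91 10.05]
```

View pics/wrist10.png

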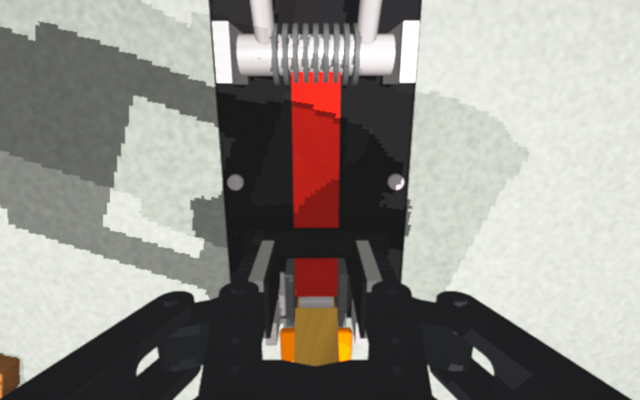

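View pics/scene10.png

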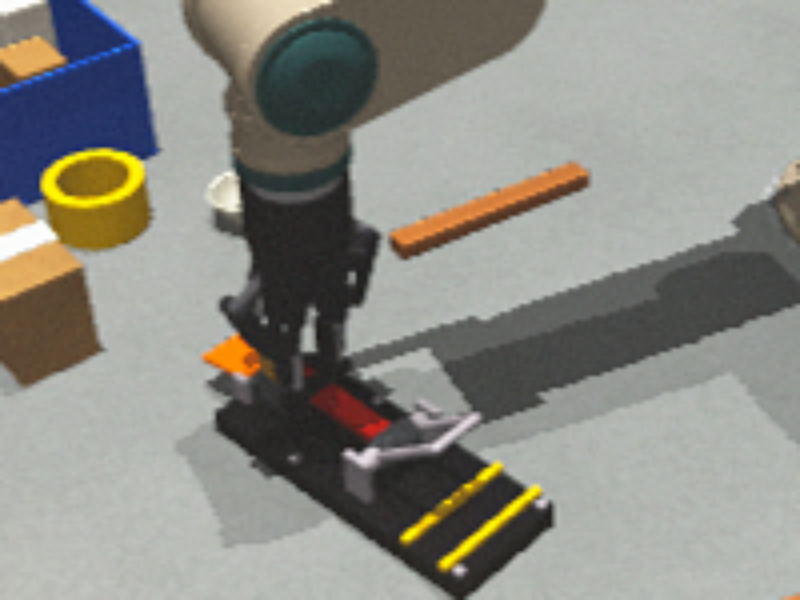

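>>> send_rows([
  [[-0.2,0,0.4],0],
  [[-0.2,0,0.8],0],
  [[-0.2,0,0.8],0],
])

```text
t: 12.6
ee_pos: [0.5677, -0.0827, 0.0794]
tcp_rot: [0.003, 0.647, 0.763, 0.0]
contact_force: [-1.0, -4.7, 10.5]
opening: 0.0306
```

>>> send_rows([
  [[-0.2,0,0.4],0],
  [[-0.2,0,0.8],0],
  [[-0.2,0,0.8],0],
])

```text
t: 12.85
ee_pos: [0.5677, -0.0829, 0.0786]
tcp_rot: [0.003, 0.647, 0.763, 0.0]
contact_force: [-1.7, -3.2, 12.0]
opening: 0.0306
```

```bash
python3 look.py 11 scene wrist
```

```text
12.85 [-86.8   0.   78.6] 0.0306 [-1.68 -3.22 12.05]
```

View pics/wrist11.png

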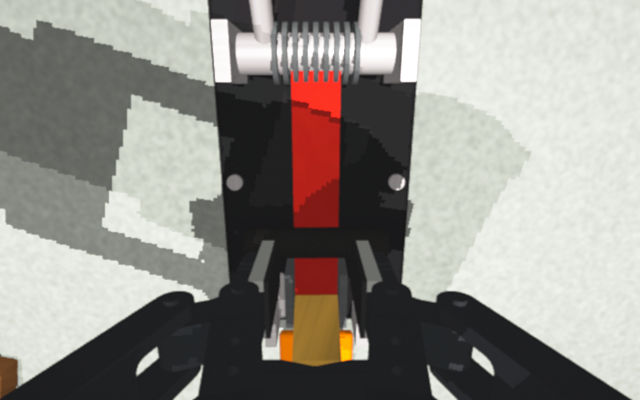

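View pics/scene11.png

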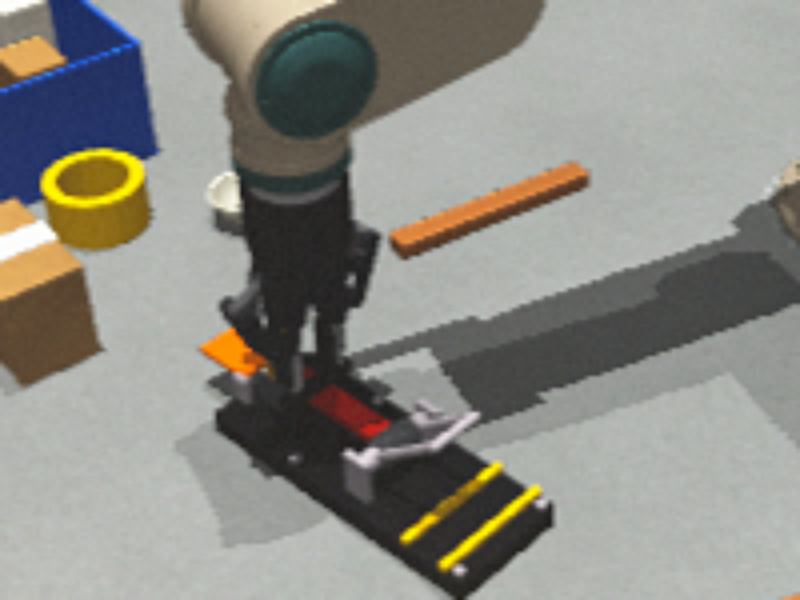

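>>> send_rows([
  [[0.3,0,-1.5],0],
  [[0.5,0,-3],0],
  [[0.8,0,-5],0],
  [[0.8,0,-7],0],
  [[0.8,0,-7],0],
])

```text
t: 13.37
ee_pos: [0.566, -0.0803, 0.0827]
tcp_rot: [-0.0, 0.646, 0.763, 0.0]
contact_force: [-0.0, 0.9, 0.0]
opening: 0.0306
```

```bash
python3 look.py 12 scene wrist
```

```text
13.3667 [-83.9   1.3  82.7] 0.0306 [-0.    0.86  0.01]
```

View pics/wrist12.png

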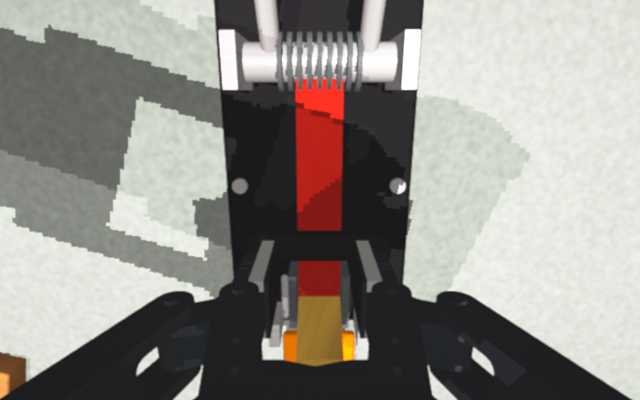

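>>> send_rows([
  [[0,1,-10],0],
  [[0,1,-30],0],
  [[0,1,-65],0],
  [[0,1,-100],0],
  [[0,1,-130],0],
  [[0,1,-150],0],
  [[0,1,-150],0],
])

```text
t: 14.05
ee_pos: [0.5687, -0.0806, 0.2395]
tcp_rot: [0.004, 0.646, 0.763, 0.002]
contact_force: [0.9, -0.1, 0.9]
opening: 0.0308
```

```bash
python3 look.py 13 scene; python3 - <<'E'
from plant import env
from h import *
def stick(s):
    w=cloud(s);m=(abs(w[...,0]-.473)<.13)&(abs(w[...,1]-.253)<.07)&(w[...,2]>.006)&(w[...,2]<.03)
    nb,l,st,c=cv2.connectedComponentsWithStats(m.astype(np.uint8)); i=1+st[1:,4].argmax()
    P=w[l==i]; q=P[:,:2]-P[:,:2].mean(0); U=np.linalg.svd(q,full_matrices=False)[2][0]
    r=cv2.minAreaRect(P[:,:2].astype(np.float32)); return r,U,np.degrees(np.arctan2(U[1],U[0])),np.median(P[:,2])
for n in ["top","scene"]: print(n,stick(pickle.load(open(n+"0.pkl","rb"))))
u=np.array([np.cos(np.radians(162)),np.sin(np.radians(162))])
p=np.array([.473,.2535])+.080*u
print(p,shift(env.observe(),[*p,.12],np.radians(162)))
E
```

```text
14.05 [-84.7  -1.3 239.5] 0.0308 [ 0.95 -0.08  0.88]
top (((0.46871137619018555, 0.2559351921081543), (0.031145095825195312, 0.19944745302200317), 71.5762939453125), array([-0.94831106,  0.31734231]), np.float64(161.49772498199562), np.float64(0.01542440317054461))
scene (((0.47306007146835327, 0.25256407260894775), (0.02888030745089054, 0.199683278799057), 72.64369201660156), array([ 0.94804729, -0.31812943]), np.float64(-18.549838525286855), np.float64(0.014090364095991847))
[0.39691548 0.27822136] (array([ 382.2, -110.5,  114.9]), np.float64(-1.092))
```

View pics/scene13.png

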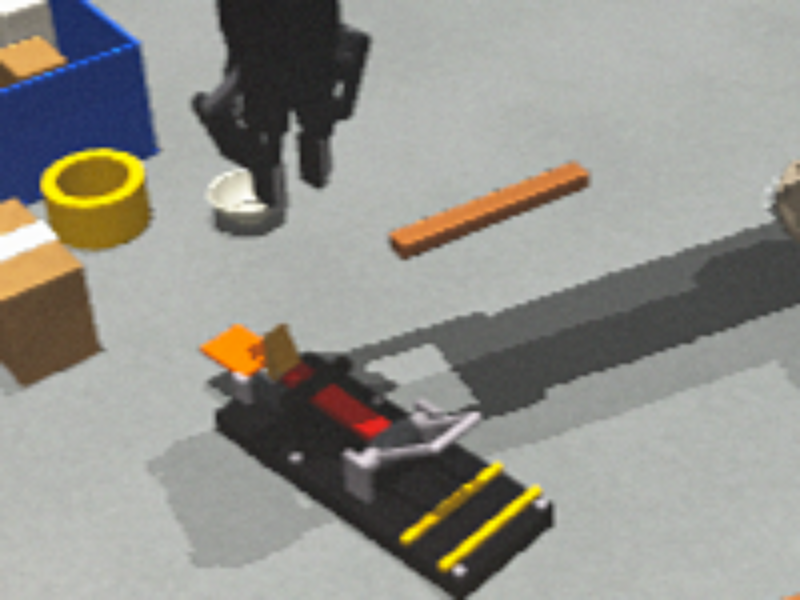

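>>> send_rows([
  [[35,-10,0],-0.1],
  [[70,-20,0],-0.2],
  [[105,-30,0],-0.3],
  [[140,-40,0],-0.4],
  [[175,-50,0],-0.5],
  [[210,-60,0],-0.6],
  [[245,-70,0],-0.7],
  [[280,-80,10],-0.8],
  [[315,-91,30],-0.9],
  [[345,-100,55],-1.0],
  [[370,-107,80],-1.083],
  [[382,-110.5,100],-1.083],
  [[382.2,-110.5,115],-1.083],
  [[382.2,-110.5,115],-1.083],
], fingers=0.3, force=70)

```text
t: 15.27
ee_pos: [0.3924, 0.2779, 0.1129]
tcp_rot: [-0.003, 0.16, 0.987, -0.003]
contact_force: [-0.3, 0.0, -0.3]
opening: 0.0599
```

```bash
cat > st.py <<'E'
from plant import env
from h import *
import sys
s=env.snapshot("wrist"); w=cloud(s); im=s["image"]; hsv=cv2.cvtColor(im,cv2.COLOR_BGR2HSV)
m=(hsv[...,0]>8)&(hsv[...,0]<18)&(hsv[...,1]>110)&(w[...,2]>.008)&(w[...,2]<.025)
m=m&(np.hypot(w[...,0]-.47,w[...,1]-.255)<.13)
P=w[m]; r=cv2.minAreaRect(P[:,:2].astype(np.float32)); q=P[:,:2]-P[:,:2].mean(0);U=np.linalg.svd(q,full_matrices=False)[2][0]
print(r,np.degrees(np.arctan2(U[1],U[0])),np.median(P[:,2]),P[:,:2].mean(0))
cv2.imwrite(f"pics/w{sys.argv[1]}.png",im)
o=env.observe(); print(o["t"],o["ee_pos"],o["opening"])
s=env.snapshot("scene"); cv2.imwrite(f"pics/s{sys.argv[1]}.png",s["image"])
E
python3 st.py 14
```

```text
((0.4621649980545044, 0.3174130916595459), (0.14377011358737946, 0.1403922587633133), 71.69153594970703) 124.45824922942269 0.015736922189387104 [0.43906503 0.27724252]
15.3167 [0.39366779 0.27792296 0.11522918] 0.05979415134404706
```

View pics/w14.png

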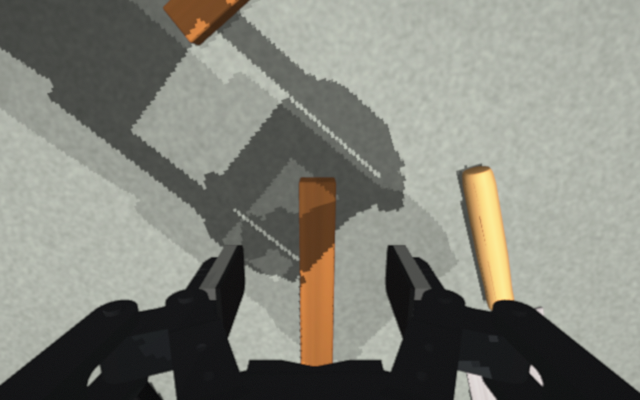

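>>> send_rows([
  [[0,0.3,30],0],
  [[0,0.3,60],0],
  [[0,0.3,80],0],
  [[0,0.3,88],0],
  [[0,0.3,92],0],
  [[0,0.3,92],0],
])

```text
t: 15.87
ee_pos: [0.396, 0.2788, 0.0264]
tcp_rot: [0.0, 0.161, 0.987, 0.0]
contact_force: [0.6, -0.1, 0.4]
opening: 0.0601
```

>>> send_rows([
  [[0,0,0],0],
  [[0,0,0],0],
  [[0,0,0],0],
  [[0,0,0],0],
  [[0,0,0],0],
  [[0,0,0],0],
], fingers=1, force=70)

```text
t: 16.37
ee_pos: [0.3963, 0.2794, 0.0275]
tcp_rot: [0.001, 0.161, 0.987, 0.001]
contact_force: [-1.0, -1.0, 6.8]
opening: 0.0218
```

>>> send_rows([
  [[0,0,-4],0],
  [[0,0,-15],0],
  [[0,0,-40],0],
  [[0,0,-70],0],
  [[0,0,-90],0],
  [[0,0,-90],0],
])

```text
t: 16.87
ee_pos: [0.3975, 0.2801, 0.1216]
tcp_rot: [0.004, 0.161, 0.987, 0.003]
contact_force: [0.4, -0.9, 0.6]
opening: 0.0217
```

```bash
python3 st.py 15
```

```text
((0.4589702785015106, 0.3720640540122986), (0.004635623190551996, 0.09318967908620834), 88.4354476928711) -1.4458590121044033 0.014186997892309539 [0.45319799 0.37172075]
16.9167 [0.3965607  0.27955961 0.11892839] 0.021580380218656058
```

View pics/w15.png

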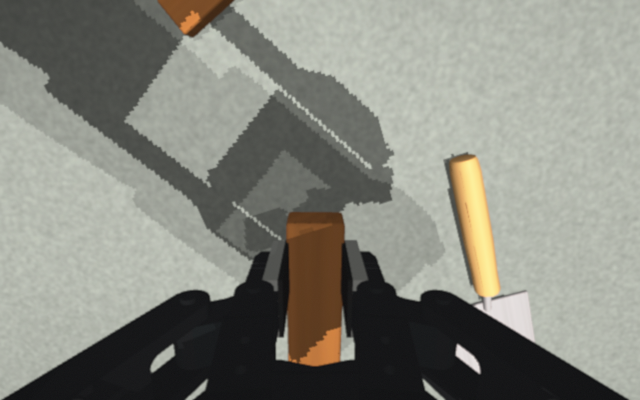

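View pics/s15.png

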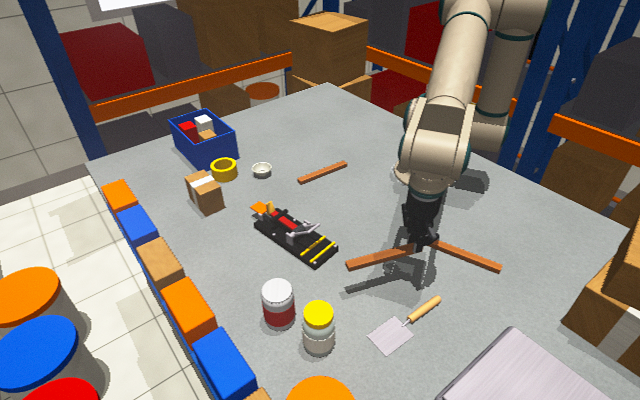

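```bash
cat > hs.py <<'E'
from plant import env
from h import *
import sys
def held(s):
    w=cloud(s); hsv=cv2.cvtColor(s["image"],cv2.COLOR_BGR2HSV)
    m=(hsv[...,0]>5)&(hsv[...,0]<20)&(hsv[...,1]>110)&(w[...,2]>float(sys.argv[1]))&(w[...,2]<.25)
    p=env.observe()["ee_pos"]
    m&=np.hypot(w[...,0]-p[0],w[...,1]-p[1])<.21
    nb,l,st,c=cv2.connectedComponentsWithStats(m.astype(np.uint8)); i=1+st[1:,4].argmax()
    P=w[l==i]; c0=P.mean(0); U=np.linalg.svd(P-c0,full_matrices=False)[2][0]; U*=np.sign(U[0])
    t=(P-c0)@U
    # top surface: per-bin max
    bins=np.linspace(t.min(),t.max(),9)
    print(len(P),"axis",U.round(3),"ang",np.degrees(np.arctan2(U[1],U[0])).round(2),"end far",(c0+U*t.max()).round(4),"near",(c0+U*t.min()).round(4))
    print("top z per bin",[round(float(np.percentile(P[(t>=a)&(t<=b),2],95)),4) for a,b in zip(bins,bins[1:])])
    return P
for n in ["scene","top"]:
    s=env.snapshot(n); held(s); cv2.imwrite(f"pics/{n}_{sys.argv[2]}.png",s["image"])
o=env.observe(); print(o["t"],o["ee_pos"],W2T(o["ee_pos"]),o["contact_force"])
a=np.arctan2(cur(o)[1][1,0],cur(o)[1][0,0]); print("toolx ang",np.degrees(a))
E
python3 hs.py 0.06 16
```

```text
743 axis [ 0.946 -0.323 -0.005] ang -18.86 end far [0.5684 0.2235 0.1006] near [0.3947 0.2829 0.1016]
top z per bin [0.1062, 0.1057, 0.1053, 0.1049, 0.1053, 0.105, 0.1052, 0.1045]
435 axis [ 0.946 -0.323 -0.01 ] ang -18.85 end far [0.5617 0.2216 0.1021] near [0.4032 0.2757 0.1037]
top z per bin [0.1066, 0.1062, 0.1063, 0.1063, 0.1063, 0.106, 0.1065, 0.1056]
17.0667 [0.39469908 0.27841818 0.11465362] [298.04950279 111.37657106 114.65361968] [-0.24895797 -0.7490207  -1.63249495]
toolx ang 161.50515660051963
```

```bash
python3 - <<'E'
from plant import env
from h import *
o=env.observe(); print(o["t"],o["ee_pos"])
print(shift(o,T2W(120,106,100),TH+np.pi/2))
E
```

```text
17.0667 [0.39469908 0.27841818 0.11465362]
(array([ -88.2, -154.7,   14.8]), np.float64(-0.488))
```

>>> send_rows([
  [[-4,-8,0],-0.03],
  [[-12,-22,0],-0.08],
  [[-22,-40,0],-0.14],
  [[-33,-58,0],-0.2],
  [[-44,-76,0],-0.26],
  [[-55,-95,0],-0.32],
  [[-66,-115,0],-0.38],
  [[-76,-133,5],-0.44],
  [[-83,-146,10],-0.47],
  [[-88,-154.7,14],-0.488],
  [[-88,-154.7,14],-0.488],
  [[-88,-154.7,14],-0.488],
  [[-88,-154.7,14],-0.488],
])

```text
t: 18.15
ee_pos: [0.4294, 0.1046, 0.1013]
tcp_rot: [-0.001, -0.082, 0.997, 0.0]
contact_force: [-0.1, -0.5, -1.0]
opening: 0.0218
```

```bash
python3 hs.py 0.055 17; python3 - <<'E'
from plant import env
from h import *
o=env.observe(); print(o["t"],o["ee_pos"])
print(shift(o,T2W(120,105,60),TH+np.pi/2))
E
```

```text
595 axis [ 0.986  0.164 -0.016] ang 9.45 end far [0.6086 0.1361 0.0844] near [0.4198 0.1047 0.0875]
top z per bin [0.09, 0.0896, 0.0894, 0.0894, 0.0896, 0.0891, 0.0891, 0.0886]
318 axis [ 0.988  0.156 -0.015] ang 9.0 end far [0.6043 0.1338 0.0878] near [0.484  0.1148 0.0896]
top z per bin [0.0936, 0.0929, 0.0923, 0.0932, 0.0931, 0.0924, 0.0911, 0.0915]
18.25 [0.42961108 0.10483294 0.10171105] [121.08784844 105.43876808 101.71105256] [ 0.10991995 -0.19076264 -1.35498107]
toolx ang -170.5036214787235
18.25 [0.42961108 0.10483294 0.10171105]
(array([-0.4, -1.1, 41.7]), np.float64(0.001))
```

View pics/scene_17.png

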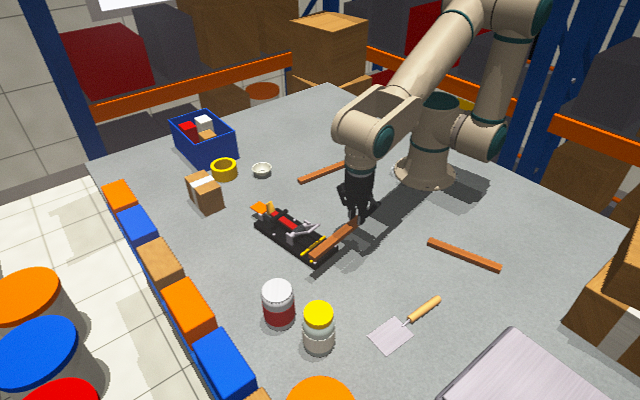

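>>> send_rows([
  [[-0.4,-1,12],0],
  [[-0.4,-1,27],0],
  [[-0.4,-1,37],0],
  [[-0.4,-1,40],0],
  [[-0.4,-1,40],0],
])

```text
t: 18.67
ee_pos: [0.4297, 0.1035, 0.0609]
tcp_rot: [-0.001, -0.083, 0.997, -0.0]
contact_force: [-0.6, -0.3, 0.1]
opening: 0.0212
```

>>> send_rows([
  [[0,-5,0],0],
  [[0,-14,0],0],
  [[0,-25,0],0],
  [[0,-35,0],0],
  [[0,-42,0],0],
  [[0,-45,0],0],
  [[0,-45,0],0],
  [[0,-45,0],0],
])

```text
t: 19.33
ee_pos: [0.4377, 0.0586, 0.0617]
tcp_rot: [0.0, -0.082, 0.997, 0.0]
contact_force: [0.1, 0.1, -1.4]
opening: 0.0215
```

```bash
python3 hs.py 0.034 18; python3 - <<'E'
import cv2
for n in ["scene"]:
    im=cv2.imread(f"pics/{n}_18.png"); cv2.imwrite("pics/z18.png",cv2.resize(im[180:290,230:380],None,fx=5,fy=5,interpolation=cv2.INTER_CUBIC))
im=cv2.imread("pics/top_18.png"); cv2.imwrite("pics/zt18.png",cv2.resize(im[130:240,250:390],None,fx=5,fy=5,interpolation=cv2.INTER_CUBIC))
E
```

```text
542 axis [ 0.987  0.161 -0.012] ang 9.25 end far [0.6168 0.0899 0.0454] near [0.4295 0.0594 0.0477]
top z per bin [0.0502, 0.0507, 0.0508, 0.0506, 0.0494, 0.05, 0.0499, 0.0499]
284 axis [ 0.988  0.153 -0.018] ang 8.83 end far [0.6123 0.0887 0.0486] near [0.4887 0.0695 0.0509]
top z per bin [0.052, 0.0546, 0.0543, 0.0545, 0.053, 0.0523, 0.0525, 0.0502]
19.4333 [0.43764137 0.05904864 0.06168171] [ 74.60640985 105.03463804  61.68171274] [ 0.31505427 -0.78057096 -0.33530493]
toolx ang -170.5242705442191
```

View pics/z18.png

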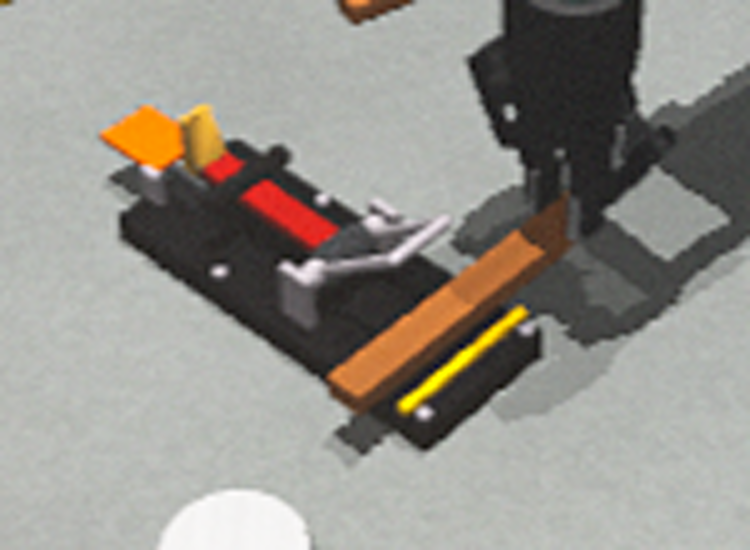

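View pics/zt18.png

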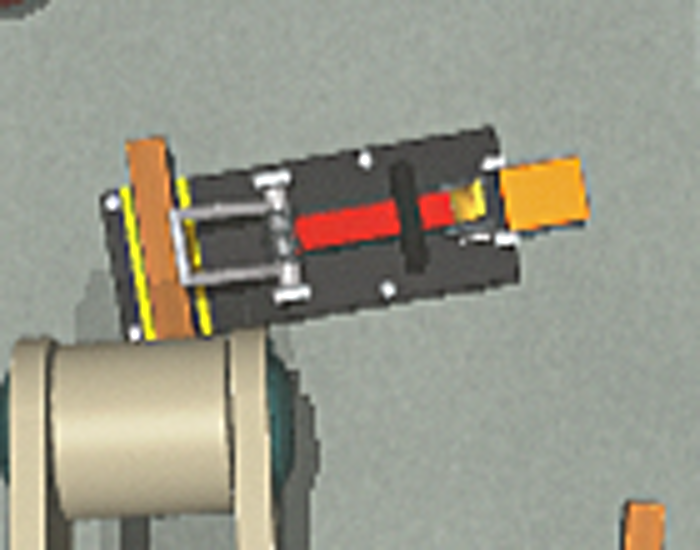

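```bash
cat > gv.py <<'E'
from plant import env
from h import *
for n in ["top","scene"]:
  for k in range(1):
    s=env.snapshot(n); w=cloud(s); hsv=cv2.cvtColor(s["image"],cv2.COLOR_BGR2HSV)
    d=w[...,:2]-O; x=d@X*1000; y=d@Yv*1000; z=w[...,2]*1000
    near=(x>40)&(x<110)&(y>-110)&(y<80)
    yel=near&(hsv[...,0]>=24)&(hsv[...,0]<36)&(hsv[...,1]>140)&(z<34)&(abs(y)<48)
    a=x[yel]; print(n,"ridges",[(round(float(np.median(q)),1),len(q)) for q in (a[a<75],a[a>=75])],"z",np.median(z[yel]))
    st=near&(hsv[...,0]>5)&(hsv[...,0]<20)&(hsv[...,1]>110)&(z>16)
    # top face
    zt=np.percentile(z[st],95); tf=st&(z>zt-4)
    for lo,hi in((-90,-55),(-55,-30),(-30,0),(0,30),(30,60)):
        q=tf&(y>=lo)&(y<hi)
        if q.sum()>5: print(lo,hi,"stick x",np.percentile(x[q],[3,50,97]).round(1),"z",round(float(np.median(z[q])),1),q.sum())
    print("y min",np.percentile(y[st],0.5))
E
python3 gv.py
```

```text
top ridges [(56.4, 34), (93.2, 63)] z 24.720729468089342
-90 -55 stick x [63.9 73.2 83.6] z 50.4 17
-55 -30 stick x [64.7 73.3 85.3] z 50.7 24
-30 0 stick x [67.3 76.5 86.5] z 50.8 34
0 30 stick x [64.4 76.8 85.9] z 50.3 38
30 60 stick x [65.7 76.8 85.7] z 50.2 32
y min -70.8383572726668
scene ridges [(nan, 0), (91.0, 66)] z 24.223371311135224
-90 -55 stick x [62.4 75.2 85.1] z 47.9 43
-55 -30 stick x [64.6 74.1 84.2] z 48.1 51
-30 0 stick x [63.2 74.9 85.3] z 48.1 59
0 30 stick x [64.  75.6 86.1] z 48.0 62
30 60 stick x [63.1 75.  86.8] z 48.6 61
y min -76.28961457940169
  return _methods._mean(a, axis=axis, dtype=dtype,
  ret = ret.dtype.type(ret / rcount)
```

>>> send_rows([
  [[0,0,3],0],
  [[0,0,6],0],
  [[0,0,9],0],
  [[0,0,10],0],
  [[0,0,10],0],
])

```text
t: 19.95
ee_pos: [0.4374, 0.0589, 0.0512]
tcp_rot: [-0.0, -0.083, 0.997, 0.0]
contact_force: [0.6, -0.0, -0.9]
opening: 0.0218
```

>>> send_rows([
  [[0,0,1],0],
  [[0,0,2],0],
  [[0,0,2],0],
])

```text
t: 20.2
ee_pos: [0.4376, 0.0589, 0.0495]
tcp_rot: [-0.0, -0.083, 0.997, 0.0]
contact_force: [-0.4, -0.1, -0.7]
opening: 0.0213
```

```bash
python3 gv.py 2>/dev/null
```

```text
top ridges [(56.0, 31), (93.2, 60)] z 25.353640576533998
-90 -55 stick x [64.  76.3 84.2] z 38.3 16
-55 -30 stick x [64.3 75.1 85.9] z 38.2 26
-30 0 stick x [65.  78.6 86. ] z 39.4 34
0 30 stick x [63.6 76.5 86. ] z 39.2 38
30 60 stick x [64.9 72.8 84.3] z 39.0 24
y min -70.77615468937223
scene ridges [(46.6, 8), (91.1, 63)] z 24.395155119754985
-90 -55 stick x [63.2 74.3 84.3] z 35.9 46
-55 -30 stick x [63.6 72.8 84.7] z 35.9 50
-30 0 stick x [64.4 74.5 85.2] z 36.4 61
0 30 stick x [63.2 74.7 85.9] z 36.1 62
30 60 stick x [63.1 74.8 86.2] z 36.7 59
y min -76.11436652062906
```

>>> send_rows([
  [[0,0,0.5],0],
  [[0,0,1],0],
  [[0,0,1],0],
])

```text
t: 20.55
ee_pos: [0.4376, 0.0589, 0.0486]
tcp_rot: [-0.0, -0.083, 0.997, 0.0]
contact_force: [0.2, 0.1, 0.3]
opening: 0.0216
```

>>> send_rows([
  [[0,0,0.5],0],
  [[0,0,1],0],
  [[0,0,1],0],
])

```text
t: 20.8
ee_pos: [0.4377, 0.0589, 0.0476]
tcp_rot: [0.0, -0.083, 0.997, 0.0]
contact_force: [-1.2, -0.3, -0.3]
opening: 0.0213
```

>>> send_rows([
  [[0,0,0.5],0],
  [[0,0,1],0],
  [[0,0,1],0],
])

```text
t: 21.05
ee_pos: [0.4378, 0.0589, 0.0469]
tcp_rot: [0.0, -0.083, 0.997, 0.0]
contact_force: [-2.2, -0.2, 2.8]
opening: 0.0217
```

>>> send_rows([
  [[0,0,0],0],
  [[0,0,0],0],
  [[0,0,0],0],
  [[0,0,0],0],
], fingers=0.4)

```text
t: 21.38
ee_pos: [0.4377, 0.0589, 0.0466]
tcp_rot: [-0.0, -0.082, 0.997, 0.0]
contact_force: [0.2, 0.5, 0.1]
opening: 0.0512
```

```bash
python3 gv.py 2>/dev/null; python3 look.py 20 scene wrist
```

```text
top ridges [(56.4, 33), (93.3, 59)] z 25.702232286974322
-90 -55 stick x [63.7 72.8 85.1] z 37.0 19
-55 -30 stick x [64.8 72.5 84.1] z 37.9 21
-30 0 stick x [65.1 77.9 85.8] z 37.9 25
0 30 stick x [64.9 77.1 86.6] z 38.1 30
30 60 stick x [64.5 73.  86.4] z 37.2 22
y min -71.06893129876013
scene ridges [(47.7, 13), (90.9, 62)] z 23.675194241274845
-90 -55 stick x [62.4 73.6 84.8] z 34.5 49
-55 -30 stick x [63.2 73.7 84.5] z 35.0 54
-30 0 stick x [62.4 72.5 84.6] z 34.7 61
0 30 stick x [62.5 74.9 84.9] z 34.6 59
30 60 stick x [63.3 74.6 86.1] z 34.7 54
y min -76.16091821311716
21.4833 [ 74.4 105.   46.6] 0.0513 [ 0.28 -0.1   0.64]
```

View pics/wrist20.png

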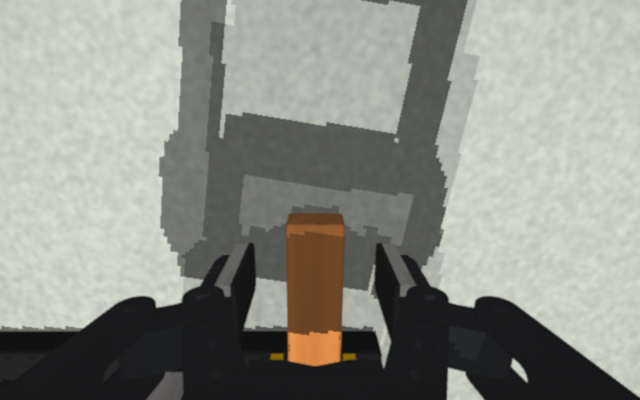

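View pics/scene20.png

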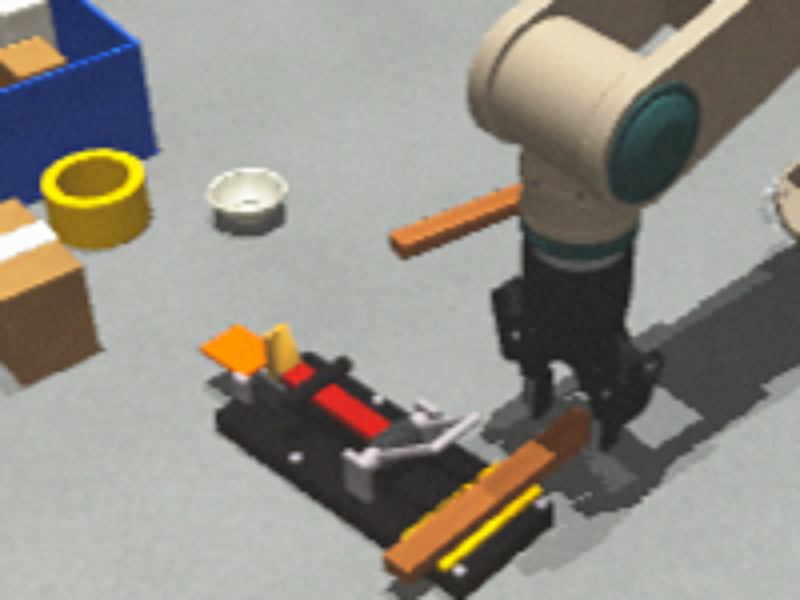

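>>> send_rows([
  [[0,0,-5],0],
  [[0,0,-20],0],
  [[0,0,-50],0],
  [[0,0,-90],0],
  [[0,0,-130],0],
  [[0,0,-165],0],
  [[0,0,-190],0],
  [[0,0,-190],0],
  [[0,0,-190],0],
])

```text
t: 22.33
ee_pos: [0.4382, 0.0589, 0.2384]
tcp_rot: [0.002, -0.083, 0.997, -0.0]
contact_force: [-0.4, -0.2, -0.1]
opening: 0.0515
```

```bash
python3 gv.py 2>/dev/null; python3 - <<'E'
from plant import env
from h import *
o=env.observe(); print(o["t"],W2T(o["ee_pos"]))
print(shift(o,T2W(-183,0,200),TH))
E
```

```text
top ridges [(56.7, 29), (93.0, 54)] z 25.72979179433044
-90 -55 stick x [64.4 77.2 85.3] z 37.4 17
-55 -30 stick x [63.9 74.5 84.9] z 37.7 26
-30 0 stick x [68.3 78.9 85.2] z 37.9 25
0 30 stick x [64.3 76.4 86.3] z 37.8 21
30 60 stick x [65.7 78.5 85.3] z 38.0 13
y min -71.16054861174568
scene ridges [(47.8, 9), (91.3, 52)] z 24.056667599716697
-90 -55 stick x [61.7 73.6 83.5] z 34.9 50
-55 -30 stick x [63.3 73.  85. ] z 35.2 49
-30 0 stick x [62.6 74.9 85.2] z 34.7 60
0 30 stick x [62.9 74.4 86. ] z 34.5 58
30 60 stick x [63.1 74.5 85.8] z 34.6 58
y min -77.35416100708109
22.4333 [ 74.4590706  105.50687012 235.5194812 ]
(array([-105.5, -257.5,   35.2]), np.float64(1.571))
```

>>> send_rows([
  [[-8,-20,0],0.12],
  [[-16,-40,0],0.24],
  [[-25,-60,0],0.36],
  [[-33,-80,0],0.48],
  [[-41,-100,0],0.6],
  [[-49,-120,0],0.72],
  [[-57,-140,0],0.84],
  [[-66,-160,0],0.96],
  [[-74,-180,0],1.08],
  [[-82,-200,0],1.2],
  [[-90,-220,10],1.32],
  [[-98,-240,20],1.44],
  [[-105,-255,30],1.56],
  [[-105.5,-257.5,35],1.571],
  [[-105.5,-257.5,35],1.571],
  [[-105.5,-257.5,35],1.571],
], fingers=1, force=40)

```text
t: 23.77
ee_pos: [0.5835, -0.1771, 0.2005]
tcp_rot: [-0.001, 0.645, 0.764, -0.0]
contact_force: [0.1, 0.3, 1.1]
opening: 0.0001
```

```bash
python3 look.py 21 wrist scene;  python3 - <<'E'
from plant import env
from h import *
o=env.observe(); print(o["t"],W2T(o["ee_pos"]))
print(shift(o,T2W(-183,0,70),TH))
E
```

```text
23.7667 [-182.3   -0.   200.5] 0.0001 [0.09 0.33 1.09]
23.8667 [-182.20350207   -0.56182175  202.25945258]
(array([ -0.8,  -0.6, 132.3]), np.float64(0.003))
```

View pics/wrist21.png

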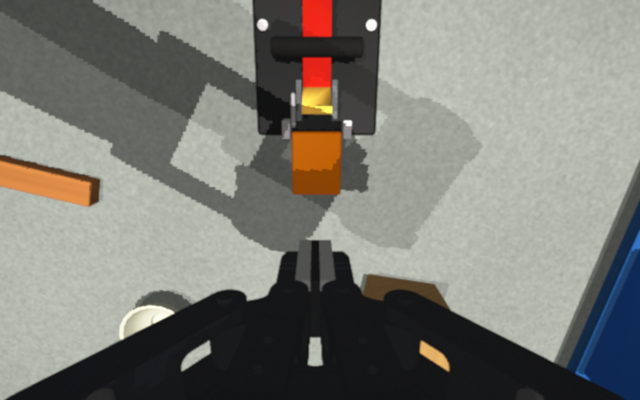

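View pics/scene21.png

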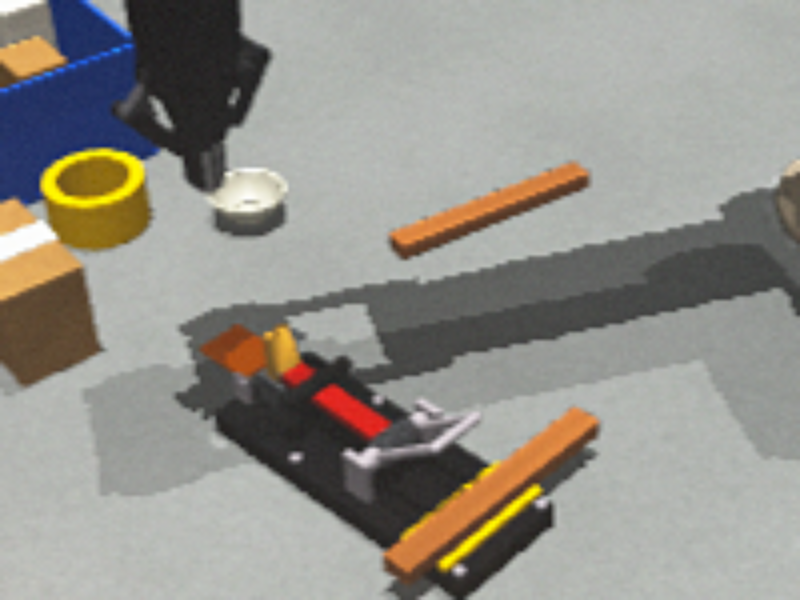

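>>> send_rows([
  [[-0.8,-0.3,25],0],
  [[-0.8,-0.3,55],0],
  [[-0.8,-0.3,85],0],
  [[-0.8,-0.3,110],0],
  [[-0.8,-0.3,128],0],
  [[-0.8,-0.3,134],0],
  [[-0.8,-0.3,134],0],
  [[-0.8,-0.3,134],0],
])

```text
t: 24.53
ee_pos: [0.5846, -0.1784, 0.0693]
tcp_rot: [0.001, 0.646, 0.763, 0.0]
contact_force: [0.2, 0.4, 0.3]
opening: -0.0
```

>>> send_rows([
  [[0,0,2],0],
  [[0,0,4],0],
  [[0,0,4],0],
])

```text
t: 24.78
ee_pos: [0.5843, -0.1787, 0.0645]
tcp_rot: [0.001, 0.646, 0.763, 0.0]
contact_force: [0.3, 0.4, -0.3]
opening: -0.0002
```

>>> send_rows([
  [[0,0,1],0],
  [[0,0,2],0],
  [[0,0,2],0],
])

```text
t: 25.03
ee_pos: [0.5839, -0.1786, 0.0616]
tcp_rot: [-0.0, 0.646, 0.763, -0.0]
contact_force: [-0.1, -0.4, -0.8]
opening: 0.0002
```

>>> send_rows([
  [[0,0,1],0],
  [[0,0,2],0],
  [[0,0,2],0],
])

```text
t: 25.28
ee_pos: [0.5838, -0.1786, 0.0594]
tcp_rot: [-0.0, 0.646, 0.763, -0.0]
contact_force: [0.5, 0.6, 0.6]
opening: 0.0002
```

>>> send_rows([
  [[0,0,0.7],0],
  [[0,0,1.4],0],
  [[0,0,1.4],0],
])

```text
t: 25.53
ee_pos: [0.5839, -0.1786, 0.0581]
tcp_rot: [-0.0, 0.646, 0.763, 0.0]
contact_force: [0.5, 0.5, 0.6]
opening: -0.0003
```

>>> send_rows([
  [[0,0,0.7],0],
  [[0,0,1.4],0],
  [[0,0,1.4],0],
])

```text
t: 25.78
ee_pos: [0.5841, -0.1787, 0.0576]
tcp_rot: [0.0, 0.646, 0.763, 0.0]
contact_force: [-2.8, 1.5, 4.4]
opening: 0.0004
```

```bash
python3 look.py 22 scene
```

```text
25.7833 [-183.9   -0.4   57.6] 0.0004 [-2.77  1.46  4.38]
```

View pics/scene22.png

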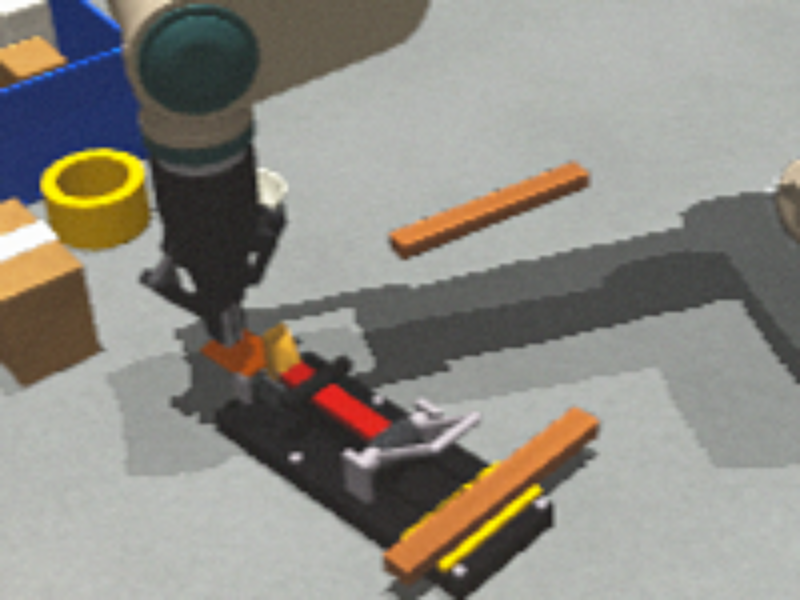

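Contact on the tab; continue gently.

>>> send_rows([
  [[0,0,0.5],0],
  [[0,0,1],0],
  [[0,0,1],0],
])

```text
t: 26.08
ee_pos: [0.5841, -0.1787, 0.0565]
tcp_rot: [0.0, 0.646, 0.763, 0.0]
contact_force: [-3.0, 0.1, 4.9]
opening: 0.0003
```

>>> send_rows([
  [[0,0,0.5],0],
  [[0,0,1],0],
  [[0,0,1],0],
])

```text
t: 26.33
ee_pos: [0.5841, -0.1788, 0.0555]
tcp_rot: [0.0, 0.646, 0.763, 0.0]
contact_force: [-2.0, 0.7, 4.8]
opening: -0.0006
```

>>> send_rows([
  [[0,0,0.5],0],
  [[0,0,1],0],
  [[0,0,1],0],
])

```text
t: 26.58
ee_pos: [0.5841, -0.1787, 0.0545]
tcp_rot: [0.0, 0.646, 0.763, 0.0]
contact_force: [-2.4, 0.3, 4.7]
opening: 0.0005
```

```bash
python3 look.py 23 scene
```

```text
26.5833 [-184.    -0.4   54.5] 0.0005 [-2.37  0.27  4.65]
```

View pics/scene23.png

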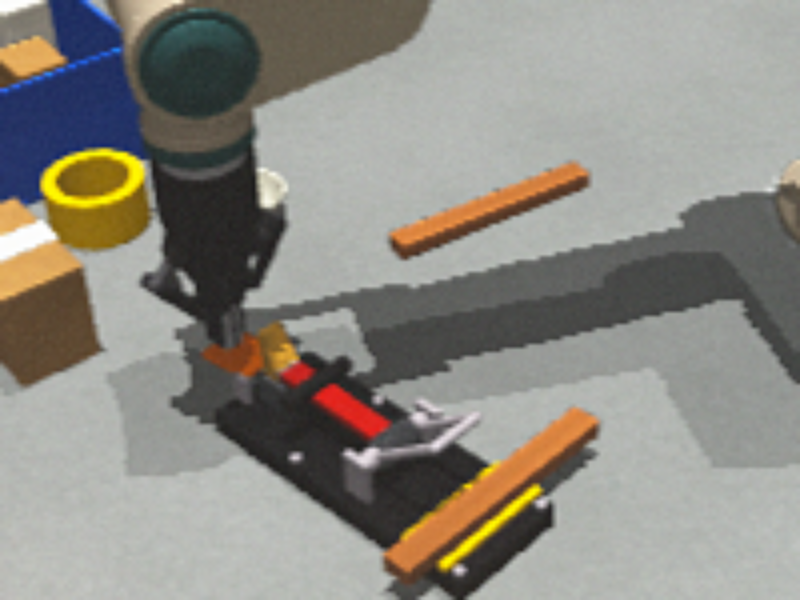

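>>> send_rows([
  [[0,0,0.5],0],
  [[0,0,1],0],
  [[0,0,1],0],
  [[0,0,1],0],
])

```text
t: 26.97
ee_pos: [0.5841, -0.1787, 0.0535]
tcp_rot: [0.0, 0.646, 0.763, 0.0]
contact_force: [-2.4, 0.8, 5.8]
opening: -0.0002
```

>>> send_rows([
  [[0,0,0.5],0],
  [[0,0,1],0],
  [[0,0,1],0],
  [[0,0,1],0],
])

```text
t: 27.3
ee_pos: [0.584, -0.1786, 0.0517]
tcp_rot: [0.0, 0.646, 0.763, 0.0]
contact_force: [0.1, 0.2, -0.1]
opening: 0.0003
```

>>> send_rows([
  [[0,0,0.5],0],
  [[0,0,1],0],
  [[0,0,1],0],
  [[0,0,1],0],
])

```text
t: 27.63
ee_pos: [0.584, -0.1786, 0.0508]
tcp_rot: [-0.0, 0.646, 0.763, 0.0]
contact_force: [0.0, 0.5, 2.1]
opening: -0.0002
```

```bash
python3 look.py 24 scene
```

```text
27.6333 [-183.8   -0.3   50.8] -0.0002 [0.02 0.51 2.15]
```

View pics/scene24.png

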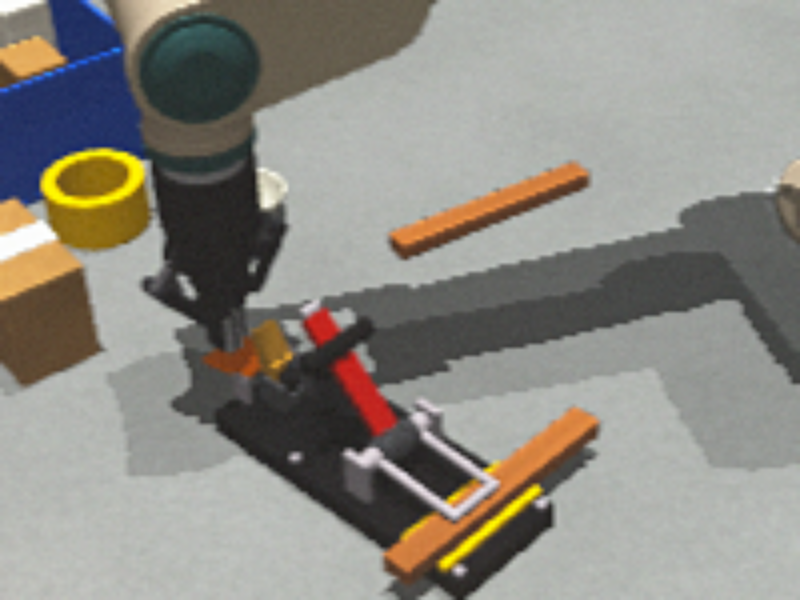

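>>> send_rows([
  [[0,0,-5],0],
  [[0,0,-20],0],
  [[-10,0,-50],0],
  [[-20,0,-90],0],
  [[-20,0,-120],0],
  [[-20,0,-140],0],
  [[-20,0,-140],0],
  [[-20,0,-140],0],
  [[-20,0,-140],0],
])

```text
t: 28.43
ee_pos: [0.5867, -0.1981, 0.1895]
tcp_rot: [-0.001, 0.646, 0.763, -0.0]
contact_force: [0.5, 0.3, -0.7]
opening: 0.0001
```

```bash
python3 gv.py 2>/dev/null; python3 look.py 25 scene; python3 - <<'E'
from plant import env
from h import *
s=env.snapshot("scene"); im=s["image"].copy()
cv2.imwrite("pics/s25full.png",im)
for th in (0.0,.1,.2,.3):
    a0=np.arctan2(114-45,41); a=a0-th; b=np.arctan2(26-45,75)+th
    print(th,proj(s,T2W(-80*np.cos(a),0,45+80*np.sin(a))).round(1),"nose",proj(s,T2W(-112*np.cos(a),0,45+112*np.sin(a))).round(1),"jaw",proj(s,T2W(77*np.cos(b),0,45+77*np.sin(b))).round(1))
w=cloud(s); 
d=w[...,:2]-O; x=d@X*1000; y=d@Yv*1000; z=w[...,2]*1000
hsv=cv2.cvtColor(im,cv2.COLOR_BGR2HSV)
red=((hsv[...,0]<6)|(hsv[...,0]>174))&(hsv[...,1]>150)&(abs(y)<30)&(x<-10)&(x>-115)&(z>40)
p=np.polyfit(x[red],z[red],1); print("arm slope angle",np.arctan(-p[0]),"striker ~",1.035-np.arctan(-p[0]),red.sum())
for n in ["top"]:
    t=env.snapshot(n); cv2.imwrite("pics/top25.png",t["image"])
E
```

```text
top ridges [(57.0, 49), (93.2, 57)] z 25.4235964852616
-90 -55 stick x [67.3 75.5 84.9] z 38.3 20
-55 -30 stick x [63.8 70.8 85.7] z 37.4 25
-30 0 stick x [65.4 75.  85.4] z 37.6 18
0 30 stick x [65.  74.8 86.3] z 37.6 23
30 60 stick x [67.1 74.6 84.9] z 37.3 26
y min -71.22881686970227
scene ridges [(48.8, 16), (91.3, 75)] z 24.22180982611133
-90 -55 stick x [62.5 74.  84.3] z 34.7 58
-55 -30 stick x [63.1 73.1 85.6] z 35.1 53
-30 0 stick x [64.1 79.3 86.3] z 34.4 34
0 30 stick x [63.3 80.  86.4] z 34.8 40
30 60 stick x [63.7 74.9 84.8] z 34.1 57
y min -77.01032571161495
28.5333 [-203.4    0.4  188.8] 0.0001 [-0.6   0.21 -0.14]
0.0 [287.6 205.3] nose [283.  195.2] jaw [318.4 247.4]
0.1 [286.1 205.5] nose [280.8 195.6] jaw [318.8 245.8]
0.2 [284.7 206. ] nose [278.9 196.2] jaw [319. 244.]
0.3 [283.4 206.6] nose [277.1 197.2] jaw [319. 242.]
arm slope angle 0.7779877445840859 striker ~ 0.257012255415914 186
```

View pics/scene25.png

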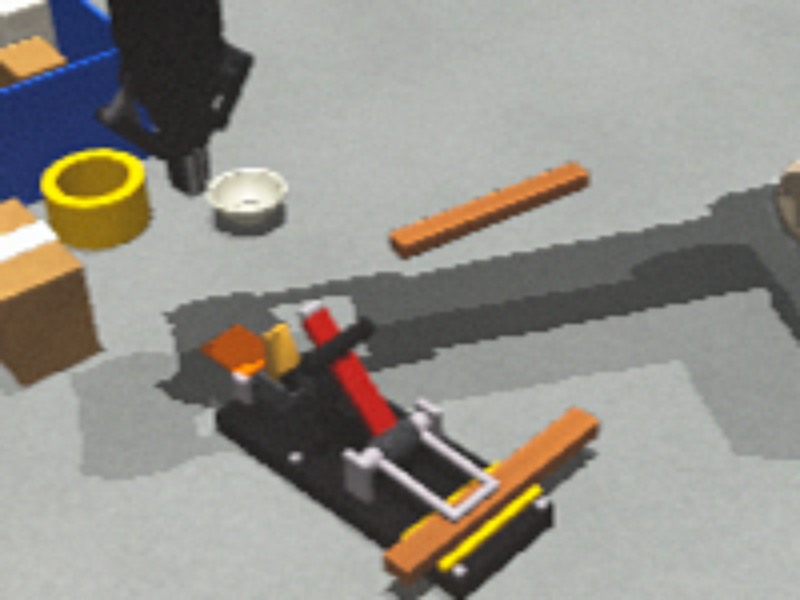

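View pics/top25.png

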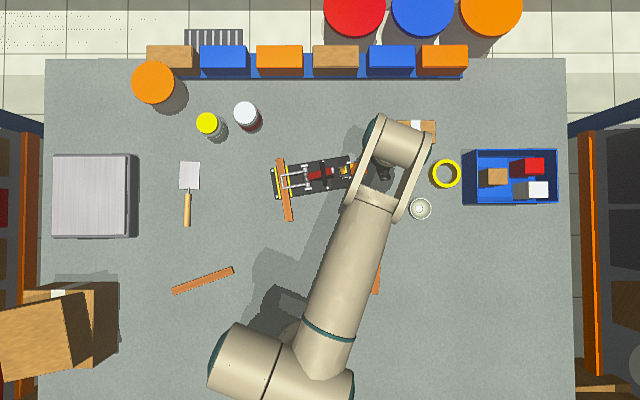

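```bash
python3 -c "
from plant import env
print(env.finish_job())"
```

```text
the job is handed in; nothing more can be done
None
```

The trap is test-snapped: the jaw is down on the stick in the groove. I handed the job in at about 28.5 s of the 72 s allowed; no verdict was reported.

- **Cocking:** I pressed the handle with the fingers on either side of the red arm. The hook clicked over at about 0.93 rad. The highest reading at the end of a move was about 17.5 N, against the 26 N limit. It stayed cocked when I let go.
- **Stick:** I took the one farthest from the base and slid it in under the raised jaw, holding its near end, then released it. The last pictures put it in the groove at x 74–75 mm, with its top 35–38 mm up where about 36 mm is expected. It is square across within a degree or so, and its centre is about 24 mm off the trap's middle line.
- **Tripping:** The tab tripped at about 6 N on the pad, about 0.1 rad down.
    - The reading was about 0 N just after the trip. It was 2 N on the tab at the next step, with the jaw already down.

**Last checks:** The jaw bar rests on the stick and the arm hangs clear with no contact force. The other things look unmoved by eye in the last pictures; I did not re-measure them.

I estimate the striker at 0.20–0.26 rad from the pictures, within the 0.12–0.28 allowed. The two methods differ a little: the nose position gives about 0.2–0.25 and the slope of the arm gives 0.26. The two cameras also disagree by 2–3 mm on heights. I could not measure the pinch force itself.

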